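Square up a stack of tiles in the corner jig

ROBOT

A 6-joint arm with a two-finger parallel gripper is mounted at the origin on the work surface. World frame = base frame: x ahead of the robot, y to its left, z up, the work surface at z = 0. Lengths are in m, angles in rad, forces in N, time in s.
With the tool pointing down it reaches from about 0.3 to 0.775 m from the base axis. Payload 14.6 kg.
Tool frame: the origin (TCP) lies at the very end of the fingers, on their centre line; the grasp point (between the pads) lies behind it (tcp_to_grasp is the z of the grasp point in the tool frame, in m); z points along the fingers, y is the direction in which the jaws open and shut (so a half turn about z gives the same grasp; the last joint's range is limited). The gripper opens to 85 mm and grips with 20 to 120 N. Pads are 22 mm wide; open, the fingers measure 114 mm over their backs; the gripper's body (76 mm by 85 mm) begins 54 mm behind the grasp point. The pads swing forward as they close: fully open they stand 13 mm farther back than shut.
Start: joints at [1.106, 0.3, 1.521, -0, 1.321, -0.067], TCP at [0.213, 0.507, 0.231] pointing down, gripper open.
Joint ranges: [-3.03, 3.03], [-0.79, 2.21], [0.23, 2.52], [-1.04, 4.18], [0, 3.07], [-2.55, 2.55]. Speed limits (rad/s): [2.22, 2.22, 2.57, 3.14, 3.14, 3.14].

INTERFACE

Orientations are given as a rotation vector (axis times angle).
In Python, from cell import * gives the robot as it stands.
- The arm moves only by the tool step_arm, never from a script. Its argument "motion" is a list of rows, each an object of numbers: "wx", "wy", "wz": the turn, a rotation vector about the world's x, y, z each as a share of pi rad, from -1 to 1; "x", "y", "z": the shift along the world's x, y, z each as a share of 10 cm, from -1 to 1; "grip": the opening, from 0 (shut) to 1 (fully open). A call has 1 to 12 rows; each row is the pose to reach, as a shift and turn from the pose measured when the call began, turning the shorter way round; what a row does not reach only later rows make up. A row lasts 1/10 s, in which the tool goes at most 50 mm and 8.59 degrees, less where a joint would pass 70% of its speed; a pose out of reach is approached as far as the arm can. A call with a number of a shift or a turn outside -1 to 1 is refused whole. A call with a gripper value outside its range is refused whole. The fingers move at their own pace and stop on an object; "force" is the grip in N (left out, the last holds). Time passes only in rows, so rows that repeat a pose let the fingers close. It gives the time, the measured TCP pose, the force and the opening at its end, in the units of the state.
- read_state(): the state, without advancing time (a new reading comes with each control period).
- camera(name): name is "side" or "top" or "wrist"; returns the picture (480x640x3 uint8, red, green, blue); there is no depth.
- calibration(name): a dict with "camera_matrix" (3x3 intrinsics, pixels), "origin" and "attitude" of the camera in the world; the wrist camera has in their place "mount" (4x4, takes a point from camera to tool coordinates, whose origin is the TCP and whose axes are the flange's). Camera axes: x right, y up, looking along -z (the intrinsics and any distortion apply to the point x, -y, -z); pixel columns grow to the right and rows downward; lengths in m; the calibration is good to about 2 mm. The wrist camera is an equidistant fisheye: a pixel r from the principal point sees the ray r / f radians off the axis. A picture is of the moment at which its call begins: read the wrist's pose just before it. calibration takes no time and is no camera call.
- job_done(): hands the job in, once; it reports no verdict.
The state is a dict: "time": time; "q": joint angles; "joint_vel": joint speeds; "effort": joint torques, N m; "position": TCP position; "tool_rot": TCP orientation; "wrist_force": force on the tool from outside, world axes, zero at the start; "moment": the same for the moment, N m; "gripper_width": opening from 0.0 (shut) to 1.0 (fully open).
Only numpy, scipy, OpenCV 4.12 (cv2) and the standard library are available. Lean on these libraries where they do the work, as an engineer would, in place of code of your own. Each camera call takes 0.05 s, during which the arm holds its last target.

TASK

Stack the three long tiles flat, glaze up, in the wooden corner jig: blue at the bottom, white on it, green on top. Push each tile up tight against both the end fence and the long fence before the next one goes on, so that the finished stack stands square and flush to both fences. Leave the pots and jars where they stand.

Things in the scene. Friction and masses are not known exactly. Their poses are not given: they have to be found in the camera images.
- jig: corner jig, fixed: grey base plate, top 8 mm above the table, x -95 to 87, y -37 to 43 mm, with two brown wooden fences 14 mm thick, tops 62 mm above the table. Origin: on the table, right under the centre of a tile squared home (length along x, either way round); z up. Open towards +x and -y. Stacked tiles' centres lie 16, 32, 48 mm above the table.
- end_fence (a point): middle of the end fence's inner face, 31 mm up; axes as the jig's. The face is the plane x = -80 mm of the jig and spans y = -40 to 42 mm; tiles butt their short end against it, pushed along -x.
- long_fence (a point): middle of the long fence's inner face, 31 mm up; axes as the jig's. The face is the plane y = +30 mm of the jig; tiles butt a long side against it, pushed along +y. It is two blocks, from x = -80 to -38 and 38 to 87 mm; the 76 mm gap between them (this point is in it) lets a finger through.
- blue_mid (a point): blue tile: a flat ceramic bar 160 x 60 x 16 mm, blue glazed top on a buff clay body, about 0.3 kg, same both ways round. The point is its centre, half-way up (8 mm above its underside); x along its length, y across its width, z up out of the glazed face. It starts flat on the table, glaze up.
- white_mid (a point): white tile: a flat ceramic bar 160 x 60 x 16 mm, white glazed top on a buff clay body, about 0.3 kg, same both ways round. The point is its centre, half-way up (8 mm above its underside); x along its length, y across its width, z up out of the glazed face. It starts flat on the table, glaze up.
- green_mid (a point): green tile: a flat ceramic bar 160 x 60 x 16 mm, green glazed top on a buff clay body, about 0.3 kg, same both ways round. The point is its centre, half-way up (8 mm above its underside); x along its length, y across its width, z up out of the glazed face. It starts flat on the table, glaze up.
- brush_pot: bystander: brown clay pot of brushes, 80 mm across, brush tips up to 172 mm high; origin at the centre of its underside
- glaze_jar: bystander: grey glaze jar with a black cap, 68 mm across, 100 mm high; origin at the centre of its underside
- bowl: bystander: pale clay bowl, 100 mm across, 55 mm high; origin at the centre of its underside
- vase: bystander: grey clay vase, 84 mm across, 115 mm high; origin at the centre of its underside
There are look-alikes about, which are no part of the job. What is shaped like the part that bears blue_mid but black or red is not meant.

How it is judged:
On the way, in this order (a step that is already met when the one before it is completed fails the run):
1. the blue tile lies flat on the jig's base plate, pushed up to both fences (within 6 mm and 0.06 rad) (x of blue_mid in the frame of jig between -0.003 and 0.006 m and y of blue_mid in the frame of jig between -0.006 and 0.003 m and z of blue_mid in the frame of jig between 0.012 and 0.02 m and angle between the x axis of blue_mid and the x axis of jig, either way round below 0.06 rad and angle between blue_mid's own z axis and vertical below 0.06 rad), for 0.2 s.
2. the white tile lies flat on the blue tile, pushed up to both fences (within 6 mm and 0.06 rad) (x of white_mid in the frame of jig between -0.003 and 0.006 m and y of white_mid in the frame of jig between -0.006 and 0.003 m and z of white_mid in the frame of jig between 0.028 and 0.036 m and angle between the x axis of white_mid and the x axis of jig, either way round below 0.06 rad and angle between white_mid's own z axis and vertical below 0.06 rad), for 0.2 s.
3. the green tile lies flat on the white tile, pushed up to both fences (within 6 mm and 0.06 rad) (x of green_mid in the frame of jig between -0.003 and 0.006 m and y of green_mid in the frame of jig between -0.006 and 0.003 m and z of green_mid in the frame of jig between 0.044 and 0.052 m and angle between the x axis of green_mid and the x axis of jig, either way round below 0.06 rad and angle between green_mid's own z axis and vertical below 0.06 rad), for 0.2 s.
At the end, for the whole second after the job is handed in: All three tiles lie flat and at rest in the jig, blue at the bottom, white in the middle, green on top (heights within 4 mm), glaze up, each with its centre within 2.5 mm of the place it has when touching both fences, and its length within 0.025 rad of the long fence's (x of blue_mid in the frame of jig between -0.003 and 0.0025 m and y of blue_mid in the frame of jig between -0.0025 and 0.003 m and z of blue_mid in the frame of jig between 0.012 and 0.02 m and angle between the x axis of each of blue_mid, white_mid, green_mid and the x axis of jig, either way round below 0.025 rad and angle between each of blue_mid, white_mid, green_mid's own z axis and vertical below 0.06 rad and x of white_mid in the frame of jig between -0.003 and 0.0025 m and y of white_mid in the frame of jig between -0.0025 and 0.003 m and z of white_mid in the frame of jig between 0.028 and 0.036 m and x of green_mid in the frame of jig between -0.003 and 0.0025 m and y of green_mid in the frame of jig between -0.0025 and 0.003 m and z of green_mid in the frame of jig between 0.044 and 0.052 m and linear speed of each of tile_blue, tile_white, tile_green below 0.01 m/s).
It fails at once if the brush pot is shifted more than 25 mm or tipped (distance of brush_pot from where it was at the start of the episode above 0.025 m or angle between brush_pot's own z axis and vertical above 0.35 rad).
It fails at once if the glaze jar is shifted more than 25 mm or tipped (distance of glaze_jar from where it was at the start of the episode above 0.025 m or angle between glaze_jar's own z axis and vertical above 0.35 rad).
It fails at once if the bowl is shifted more than 25 mm or tipped (distance of bowl from where it was at the start of the episode above 0.025 m or angle between bowl's own z axis and vertical above 0.35 rad).
It fails at once if the vase is shifted more than 25 mm or tipped (distance of vase from where it was at the start of the episode above 0.025 m or angle between vase's own z axis and vertical above 0.35 rad).
It also fails if it takes over 72 s, if anything falls off the work surface, if the arm or the gripper's body presses on something with over 40 N, if the wrist force passes 120 N, or if a joint passes its speed limit or range.

## Working session

There is one attempt and no reset: what is moved stays moved. The work goes in short steps, Python scripts to look and compute and a tool call to move; the robot and the scene stay as the last step left them, time stands still between calls to the robot, and variables do not carry over. Pictures are saved under pics/ and viewed, and the job is handed in when it is done.

Besides the shell and the picture viewer there is one more tool, called in YAML: its name, and indented under it one key for each argument. step_arm: Moves the arm, as the interface text tells. Its arguments: {"type":"object","properties":{"motion":{"type":"array","items":{"type":"object","properties":{"wx":{"type":"number"},"wy":{"type":"number"},"wz":{"type":"number"},"x":{"type":"number"},"y":{"type":"number"},"z":{"type":"number"},"grip":{"type":"number"}}}},"force":{"type":"number"}},"required":["motion"]}

```bash
ls; mkdir -p pics
python3 - <<'E'
from cell import *
import cv2, numpy as np
np.set_printoptions(precision=4,suppress=True)
s=read_state()
for k,v in s.items(): print(k,v)
for n in ["side","top","wrist"]:
    im=camera(n); cv2.imwrite(f"pics/{n}0.png",im[:,:,::-1]); print(n,calibration(n))
try: print(tcp_to_grasp)
except Exception as e: print(e)
E
```

```text
pics
time 0.0
q [ 1.1064  0.3005  1.5216  0.      1.3207 -0.0666]
joint_vel [-0.0002  0.001   0.0003 -0.0009 -0.0021  0.0013]
effort [  0.0023 -54.3499 -36.1794   0.0001   0.004   -0.    ]
position [0.213  0.5068 0.2307]
tool_rot [-0.6207 -3.0793  0.0017]
wrist_force [-0.4663 -0.3494  1.3353]
moment [0.0514 0.0281 0.0419]
gripper_width 0.9967147583931346
side {'camera_matrix': array([[597.2631,   0.    , 323.8474],
       [  0.    , 597.2631, 221.3188],
       [  0.    ,   0.    ,   1.    ]]), 'origin': array([-0.1848, -0.9744,  0.9737]), 'attitude': array([ 0.8974, -0.316 , -0.6024])}
top {'camera_matrix': array([[458.6059,   0.    , 322.2875],
       [  0.    , 458.6059, 244.8025],
       [  0.    ,   0.    ,   1.    ]]), 'origin': array([ 0.4394, -0.0042,  1.1081]), 'attitude': array([ 0.1064, -0.1016, -1.5921])}
wrist {'camera_matrix': array([[371.6483,   0.    , 315.0776],
       [  0.    , 371.6483, 244.5938],
       [  0.    ,   0.    ,   1.    ]]), 'mount': array([[-0.0016,  0.9574,  0.2888,  0.074 ],
       [ 1.    ,  0.0012,  0.0015,  0.0002],
       [ 0.0011,  0.2888, -0.9574, -0.1411],
       [ 0.    ,  0.    ,  0.    ,  1.    ]])}
-0.0187
```

View pics/top0.png

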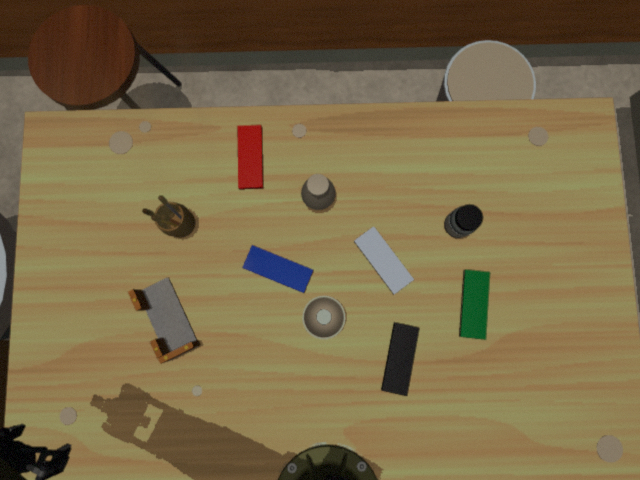

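View pics/side0.png

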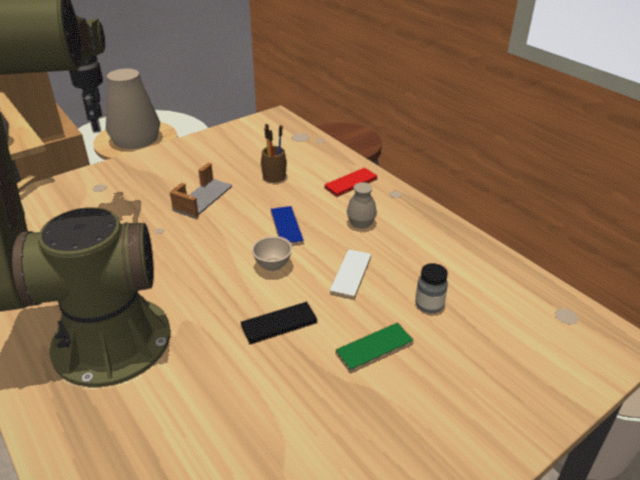

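View pics/wrist0.png

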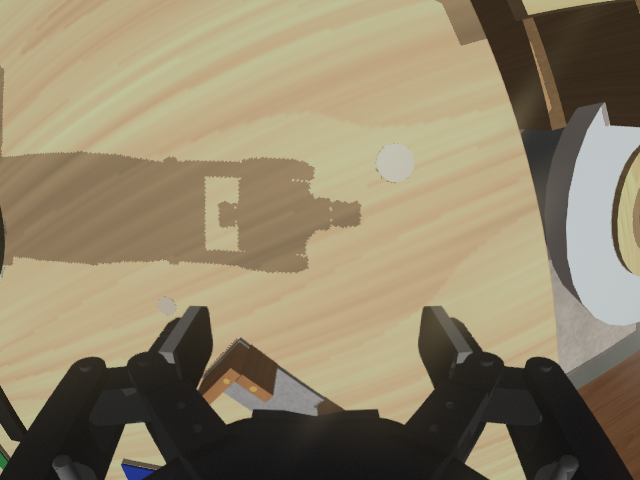

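The top view shows blue at (278,269), white at (384,260), green at (475,305), and the black (400,359) and red (250,157) decoys. The jig is at about (168,320), with its end fence at the lower side and the long-fence blocks on the left. I'll measure the tiles in both views.

```bash
cat > h.py <<'E'
import cv2, numpy as np
from scipy.spatial.transform import Rotation as R
from cell import *
np.set_printoptions(precision=4,suppress=True)
def ray(name,px,pose=None):
    c=calibration(name); K=c["camera_matrix"]; px=np.atleast_2d(np.float64(px))
    if name=="wrist":
        P,rv=pose; T=np.eye(4); T[:3,:3]=R.from_rotvec(rv).as_matrix(); T[:3,3]=P; M=T@c["mount"]
        d=px-K[:2,2]; r=np.linalg.norm(d,axis=1); th=r/K[0,0]
        v=np.c_[d[:,0]/r*np.sin(th),-d[:,1]/r*np.sin(th),-np.cos(th)]
        return M[:3,3],v@M[:3,:3].T
    n=(px-K[:2,2])/K[0,0]
    v=np.c_[n[:,0],-n[:,1],-np.ones(len(n))]
    v/=np.linalg.norm(v,axis=1)[:,None]
    return np.array(c["origin"]),v@R.from_rotvec(c["attitude"]).as_matrix().T
def plane(name,px,z,pose=None):
    o,d=ray(name,px,pose); return o+d*((z-o[2])/d[:,2])[:,None]
def tri(r1,r2):
    (o1,d1),(o2,d2)=r1,r2; out=[]
    for a,b in zip(d1,d2):
        s=np.linalg.lstsq(np.c_[a,-b],o2-o1,rcond=None)[0]
        p,q=o1+a*s[0],o2+b*s[1]; out.append(np.r_[(p+q)/2,np.linalg.norm(p-q)])
    return np.array(out)
def mask(im,col):
    h=cv2.cvtColor(im,cv2.COLOR_RGB2HSV)
    if col=="blue": return cv2.inRange(h,(105,120,60),(130,255,255))
    if col=="green": return cv2.inRange(h,(45,120,40),(85,255,255))
    if col=="white": return cv2.inRange(h,(0,0,140),(180,55,255))
def quad(m,near=None):
    cs,_=cv2.findContours(m,cv2.RETR_EXTERNAL,cv2.CHAIN_APPROX_NONE)
    cs=[c for c in cs if cv2.contourArea(c)>400]
    if near is not None: c=min(cs,key=lambda c:np.linalg.norm(c.reshape(-1,2).mean(0)-near))
    else: c=max(cs,key=cv2.contourArea)
    h=cv2.convexHull(c)
    for e in np.linspace(1,20,80):
        a=cv2.approxPolyDP(h,e,True)
        if len(a)==4: break
    # refine: fit lines to contour points along each side
    a=a.reshape(4,2).astype(float); P=c.reshape(-1,2).astype(float); L=[]
    for i in range(4):
        p,q=a[i],a[(i+1)%4]; u=(q-p)/np.linalg.norm(q-p); n=np.array([-u[1],u[0]])
        t=(P-p)@u; d=(P-p)@n; l=np.linalg.norm(q-p)
        S=P[(t>.12*l)&(t<.88*l)&(abs(d)<3)]
        vx,vy,x,y=cv2.fitLine(S.astype(np.float32),cv2.DIST_HUBER,0,.01,.01).ravel()
        nn=np.array([-vy,vx]); cen=a.mean(0); 
        off=np.array([x,y]); s=np.sign(nn@(off-cen)); off=off+nn*s*0.5  # mask edge = half pixel outside pixel centres
        L.append(np.r_[nn,-nn@off])
    cor=[]
    for i in range(4):
        x=np.cross(L[i-1],L[i]); cor.append(x[:2]/x[2])
    return np.array(cor),cv2.contourArea(c)
E
cat > m.py <<'E'
from h import *
t=camera("top");s=camera("side")
near={"blue":((278,269),(287,225)),"white":((384,260),(351,274)),"green":((475,305),(375,346))}
for col,(a,b) in near.items():
    qt,_=quad(mask(t,col),a); qs,_=quad(mask(s,col),b)
    W=plane("top",qt,.016); l=np.linalg.norm(W-np.roll(W,-1,0),axis=1)
    WS=plane("side",qs,.016); ls=np.linalg.norm(WS-np.roll(WS,-1,0),axis=1)
    i=0 if l[0]+l[2]>l[1]+l[3] else 1
    d=(W[i+1]-W[i])+(W[i-2]-W[(i+3)%4]) if 0 else (W[(i+1)%4]-W[i])+(W[(i+2)%4]-W[(i+3)%4])
    yaw=np.degrees(np.arctan2(d[1],d[0]))
    j=0 if ls[0]+ls[2]>ls[1]+ls[3] else 1
    e=(WS[(j+1)%4]-WS[j])+(WS[(j+2)%4]-WS[(j+3)%4]);ys=np.degrees(np.arctan2(e[1],e[0]))
    def cen(q):
        x=np.cross(np.cross(np.r_[q[0],1],np.r_[q[2],1]),np.cross(np.r_[q[1],1],np.r_[q[3],1]));return x[:2]/x[2]
    ct,cs=cen(qt),cen(qs)
    print(col,"px",ct,cs,"top c",W.mean(0),"len",l*1e3,"yaw",yaw%180,"| side c",WS.mean(0),ls*1e3,"yaw",ys%180,"\n  tri",tri(ray("top",ct),ray("side",cs)))
def crop(im,x,y,w,h,k,n): cv2.imwrite(f"pics/{n}.png",cv2.resize(im[y:y+h,x:x+w,::-1],None,fx=k,fy=k,interpolation=cv2.INTER_CUBIC))
crop(t,110,260,110,115,5,"jigtop");crop(s,155,145,100,85,7,"jigside")
E
python3 m.py
```

```text
blue px [276.871  268.3667] [283.9369 222.5025] top c [0.5302 0.1061 0.016 ] len [159.2776  58.4575 155.9402  56.9112] yaw 66.51107043615484 | side c [0.53  0.105 0.016] [ 55.3872 170.5927  72.3192 123.4983] yaw 66.33298596351835 
  tri [[0.5287 0.1082 0.0158 0.0039]]
white px [383.3584 259.1657] [350.7219 271.5558] top c [ 0.5461 -0.1481  0.016 ] len [160.4554  59.8977 158.3559  59.3012] yaw 34.9764670286159 | side c [ 0.5441 -0.1526  0.016 ] [164.8799  60.6374 163.0489  62.2217] yaw 34.63099587041813 
  tri [[ 0.5469 -0.1485  0.0108  0.0003]]
green px [474.7401 303.3263] [374.2372 344.6749] top c [ 0.4356 -0.3585  0.016 ] len [ 58.797  157.6326  60.3101 158.548 ] yaw 172.6000894703326 | side c [ 0.4339 -0.3634  0.016 ] [158.6238  57.1885 155.948   58.0973] yaw 172.38805067184123 
  tri [[ 0.4365 -0.3602  0.0114  0.0003]]
```

View pics/jigtop.png

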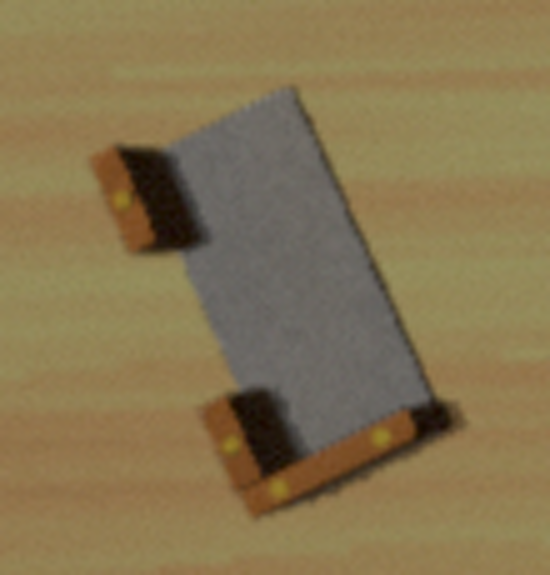

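View pics/jigside.png

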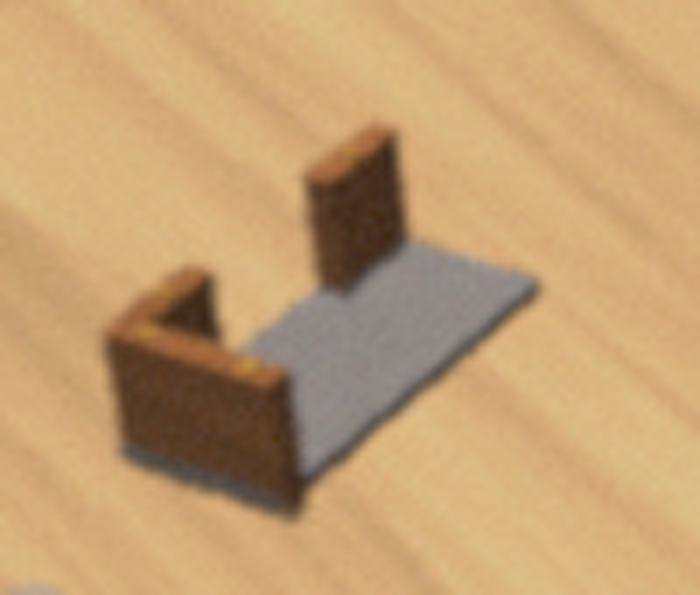

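```bash
cat > j.py <<'E'
from h import *
T=lambda p:np.array([110,260])+(np.array(p)+.5)/5-.5
S=lambda p:np.array([155,145])+(np.array(p)+.5)/7-.5
a=plane("top",[T((296,87)),T((432,400))],.008); b=plane("top",[T((121,148)),T((157,243)),T((231,396)),T((262,475)),T((253,487)),T((407,408))],.062)
print(a);print(b)
y=lambda p,q:np.degrees(np.arctan2(*(p-q)[1::-1]))
print("plate yaw",y(a[0],a[1]),"long",y(b[0],b[3]),"end",y(b[4],b[5])-90)
print("front corner tri",tri(ray("top",T((296,87))),ray("side",S((540,285)))))
print("long far top corner tri",tri(ray("top",T((121,148))),ray("side",S((398,130)))))
th=np.radians(y(b[0],b[3])); u=np.array([np.cos(th),np.sin(th)]); v=np.array([-u[1],u[0]])
# origin: long face y=30, end face x=-80
yl=(b[:4,:2]@v).mean()-.030; xe=(b[4:,:2]@u).mean()+.080
print("origin fences",xe*u+yl*v,"from plate corner",a[0,:2]-.087*u+.037*v)
E
python3 j.py
```

```text
[[0.5165 0.3677 0.008 ]
 [0.3673 0.3005 0.008 ]]
[[0.4868 0.4287 0.062 ]
 [0.4435 0.411  0.062 ]
 [0.3747 0.3758 0.062 ]
 [0.3397 0.3611 0.062 ]
 [0.3345 0.365  0.062 ]
 [0.3676 0.2967 0.062 ]]
plate yaw 24.26652485447697 long 24.65865788412768 end 25.801701523909472
front corner tri [[0.517  0.3689 0.004  0.0006]]
long far top corner tri [[0.4876 0.4279 0.0626 0.0019]]
origin fences [0.4227 0.3665] from plate corner [0.422  0.3651]
```

step_arm:
  motion:
    - {"x": 0.5, "y": -0.2, "z": 0.35, "wz": 0.05}
    - {"x": 1, "y": -0.4, "z": 0.7, "wz": 0.1}
    - {"x": 1, "y": -0.4, "z": 0.7, "wz": 0.15}

```text
schema error: expected keys wx, wy, wz, x, y, z, grip
```

step_arm:
  motion:
    - {"x": 0.5, "y": -0.2, "wz": 0.05}
    - {"x": 1, "y": -0.4, "wz": 0.1}
    - {"x": 1, "y": -0.4, "wz": 0.12}

```text
schema error: expected keys wx, wy, wz, x, y, z, grip
```

All keys are required.

step_arm:
  motion:
    - {"x": 0.5, "y": -0.2, "z": 0.35, "wx": 0, "wy": 0, "wz": 0.04, "grip": 1}
    - {"x": 1, "y": -0.4, "z": 0.7, "wx": 0, "wy": 0, "wz": 0.08, "grip": 1}
    - {"x": 1, "y": -0.4, "z": 0.7, "wx": 0, "wy": 0, "wz": 0.12, "grip": 1}

```text
time: 0.55
position: [0.3153, 0.4661, 0.3031]
tool_rot: [0.026, 3.14, 0.002]
wrist_force: [0.3, 1.4, -0.0]
gripper_width: 0.999
```

step_arm:
  motion:
    - {"x": 0.5, "y": -0.2, "z": 0, "wx": 0, "wy": 0, "wz": 0.04, "grip": 1}
    - {"x": 1, "y": -0.4, "z": 0, "wx": 0, "wy": 0, "wz": 0.08, "grip": 1}
    - {"x": 1, "y": -0.4, "z": 0, "wx": 0, "wy": 0, "wz": 0.12, "grip": 1}

```text
time: 0.85
position: [0.4189, 0.4237, 0.3026]
tool_rot: [-0.565, 3.089, 0.001]
wrist_force: [-1.1, 0.7, -0.5]
gripper_width: 1.002
```

step_arm:
  motion:
    - {"x": 0.4, "y": -0.15, "z": 0, "wx": 0, "wy": 0, "wz": 0.02, "grip": 1}
    - {"x": 0.7, "y": -0.3, "z": 0, "wx": 0, "wy": 0, "wz": 0.02, "grip": 1}
    - {"x": 0.7, "y": -0.3, "z": 0, "wx": 0, "wy": 0, "wz": 0.02, "grip": 1}

```text
time: 1.15
position: [0.4918, 0.3915, 0.3015]
tool_rot: [-0.656, 3.072, -0.001]
wrist_force: [-0.5, 0.4, 0.3]
gripper_width: 1.002
```

Run:
```python
from h import *
s=read_state(); im=camera("wrist"); cv2.imwrite("pics/wj.png",im[:,:,::-1]); np.savez("wj.npz",im=im,p=s["position"],r=s["tool_rot"]); print(s["position"],s["tool_rot"])
```

```text
[0.4918 0.3915 0.3015] [-0.6562  3.0721 -0.0009]
```

View pics/wj.png

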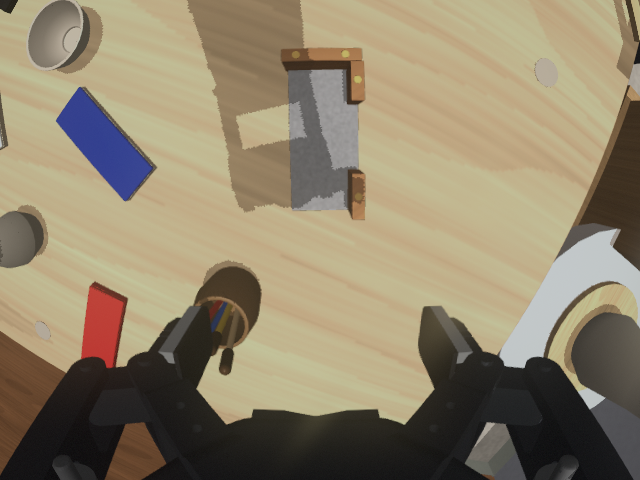

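Run:
```python
import cv2; im=cv2.imread("pics/wj.png"); cv2.imwrite("pics/wjc.png",cv2.resize(im[35:230,270:380],None,fx=3,fy=3,interpolation=cv2.INTER_CUBIC))
```

```text
(no output)
```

View pics/wjc.png

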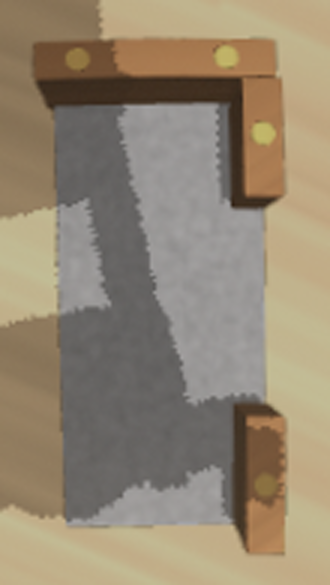

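```bash
cat > j2.py <<'E'
from h import *
z=np.load("wj.npz"); pose=(z["p"],z["r"])
C=lambda P:np.array([270,35])+(np.array(P,float)+.5)/3-.5
w=lambda P,h:plane("wrist",C(P),h,pose)[:,:2]
end_t=w([(42,81),(230,78)],.062); end_b=w([(56,104),(228,104)],.008)
lon_t=w([(243,90),(245,195),(247,418),(247,552)],.062)
lon_b=w([(235,415),(234,520)],.008)
pl=w([(55,115),(65,523)],.008); pf=w([(65,524),(230,524)],.008)
y=lambda p,q:np.degrees(np.arctan2(*(p-q)[::-1]))
print("yaw end",y(end_t[1],end_t[0])-90,y(end_b[1],end_b[0])-90,"long",y(lon_t[3],lon_t[0]),"plate",y(pl[1],pl[0]),"front",y(pf[1],pf[0])-90)
th=np.radians(24.6);u=np.array([np.cos(th),np.sin(th)]);v=np.array([-u[1],u[0]])
print("x0: endtop",end_t@u+.08,"endbot",end_b@u+.08,"front",pf@u-.087)
print("y0: longtop",lon_t@v-.03,"longbot",lon_b@v-.03,"plate",pl@v+.037)
O=np.array([.4225,.366]);print("top-cam est x0,y0",O@u,O@v)
# blue
qb,_=quad(mask(z["im"],"blue"),(105,145)); W=plane("wrist",qb,.016,pose); print(qb,W.mean(0),np.linalg.norm(W-np.roll(W,-1,0),axis=1)*1e3,W)
# triangulated fence corner height
from cell import *
ct=np.array([110,260])+(np.array((121,148))+.5)/5-.5
print(tri(ray("wrist",C([(247,552)]),pose),ray("top",[ct])))
E
python3 j2.py
```

```text
yaw end 24.979761737239002 24.107183308964238 long 25.116878774413877 plate 24.998099583742263 front 24.072694550768617
x0: endtop [0.5386 0.5381] endbot [0.537  0.5376] front [0.536  0.5366]
y0: longtop [0.1584 0.1587 0.1594 0.1599] longbot [0.1599 0.1598] plate [0.1585 0.1596]
top-cam est x0,y0 0.5365110260396933 0.1569017811812076
[[ 79.0263  86.0658]
 [152.1492 168.1925]
 [124.4672 201.4313]
 [ 54.7913 120.4103]] [0.5294 0.1075 0.016 ] [158.8353  59.4841 158.8823  59.7535] [[0.4704 0.0467 0.016 ]
 [0.5339 0.1923 0.016 ]
 [0.5883 0.1684 0.016 ]
 [0.5251 0.0226 0.016 ]]
[[0.4881 0.4333 0.0521 0.0019]]
```

step_arm:
  motion:
    - {"x": 0.1, "y": -0.5, "z": 0, "wx": 0, "wy": 0, "wz": 0.045, "grip": 1}
    - {"x": 0.2, "y": -1, "z": -0.2, "wx": 0, "wy": 0, "wz": 0.09, "grip": 1}

```text
time: 1.4
position: [0.5085, 0.2992, 0.2856]
tool_rot: [-1.095, 2.941, 0.001]
wrist_force: [1.2, 0.9, 0.8]
gripper_width: 1.003
```

step_arm:
  motion:
    - {"x": 0.1, "y": -0.5, "z": -0.3, "wx": 0, "wy": 0, "wz": 0.045, "grip": 1}
    - {"x": 0.2, "y": -1, "z": -0.5, "wx": 0, "wy": 0, "wz": 0.09, "grip": 1}

```text
time: 1.6
position: [0.525, 0.2114, 0.2401]
tool_rot: [-1.505, 2.754, 0.002]
wrist_force: [1.8, -0.2, -0.1]
gripper_width: 1.007
```

```bash
cat > w.py <<'E'
import sys
from h import *
n,col=sys.argv[1:3]; near=np.array(eval(sys.argv[3])) if len(sys.argv)>3 else None
zt=float(sys.argv[4]) if len(sys.argv)>4 else .016
s=read_state(); im=camera("wrist"); cv2.imwrite(f"pics/{n}.png",im[:,:,::-1]); pose=(s["position"],s["tool_rot"])
np.savez(n+".npz",im=im,p=pose[0],r=pose[1])
a=R.from_rotvec(pose[1]).as_matrix()[:,0]; print("t",s["time"],"pos",pose[0],"toolx",np.degrees(np.arctan2(a[1],a[0]))%360,"q6",s["q"][5],"F",s["wrist_force"],"g",s["gripper_width"])
try:
    q,_=quad(mask(im,col),near); W=plane("wrist",q,zt,pose); l=np.linalg.norm(W-np.roll(W,-1,0),axis=1); i=0 if l[0]+l[2]>l[1]+l[3] else 1
    d=(W[(i+1)%4]-W[i])+(W[(i+2)%4]-W[(i+3)%4]); print(q.round(1).tolist(),"c",W.mean(0),"len",l*1e3,"yaw",np.degrees(np.arctan2(d[1],d[0]))%180)
except Exception as e: print("quad",e)
E
python3 w.py wb blue
```

```text
t 1.6 pos [0.525  0.2114 0.2401] toolx 237.32557168312564 q6 -2.2543796759449437 F [ 1.7636 -0.1614 -0.053 ] g 1.0069045964721803
[[269.2, 41.8], [295.7, 196.6], [238.8, 206.7], [210.2, 54.9]] c [0.5298 0.1063 0.016 ] len [157.5949  58.8324 157.9372  59.9659] yaw 66.6294031730223
```

View pics/wb.png

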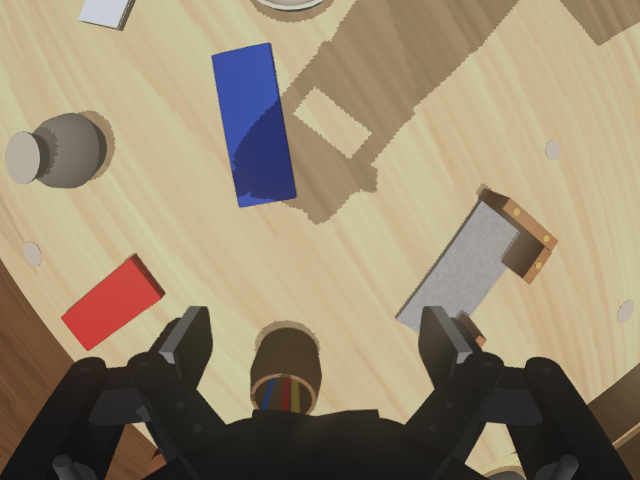

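step_arm:
  motion:
    - {"x": 0.05, "y": -0.5, "z": -0.2, "wx": 0, "wy": 0, "wz": -0.55, "grip": 1}
    - {"x": 0.05, "y": -1, "z": -0.4, "wx": 0, "wy": 0, "wz": -0.55, "grip": 1}
    - {"x": 0.05, "y": -1, "z": -0.4, "wx": 0, "wy": 0, "wz": -0.55, "grip": 1}
    - {"x": 0.05, "y": -1, "z": -0.4, "wx": 0, "wy": 0, "wz": -0.55, "grip": 1}
    - {"x": 0.05, "y": -1, "z": -0.4, "wx": 0, "wy": 0, "wz": -0.55, "grip": 1}
    - {"x": 0.05, "y": -1, "z": -0.4, "wx": 0, "wy": 0, "wz": -0.55, "grip": 1}
    - {"x": 0.05, "y": -1, "z": -0.4, "wx": 0, "wy": 0, "wz": -0.55, "grip": 1}
    - {"x": 0.05, "y": -1, "z": -0.4, "wx": 0, "wy": 0, "wz": -0.55, "grip": 1}
    - {"x": 0.05, "y": -1, "z": -0.4, "wx": 0, "wy": 0, "wz": -0.55, "grip": 1}
    - {"x": 0.05, "y": -1, "z": -0.4, "wx": 0, "wy": 0, "wz": -0.55, "grip": 1}
    - {"x": 0.05, "y": -1, "z": -0.4, "wx": 0, "wy": 0, "wz": -0.55, "grip": 1}
    - {"x": 0.05, "y": -1, "z": -0.4, "wx": 0, "wy": 0, "wz": -0.55, "grip": 1}

```text
time: 2.85
position: [0.5301, 0.1067, 0.1973]
tool_rot: [-1.106, -2.94, -0.003]
wrist_force: [-0.2, -0.6, 0.8]
gripper_width: 0.998
```

```bash
cat > st.py <<'E'
from h import *
s=read_state(); a=R.from_rotvec(s["tool_rot"]).as_matrix()[:,0]
print("t",s["time"],"pos",s["position"],"toolx",np.degrees(np.arctan2(a[1],a[0])),"q",s["q"],"F",s["wrist_force"],"M",s["moment"],"g",s["gripper_width"])
E
python3 st.py
```

```text
t 2.85 pos [0.5301 0.1067 0.1973] toolx 138.7750786752564 q [ 0.13    0.3091  1.5905  0.0019  1.2418 -0.7219] F [-0.2227 -0.5799  0.7821] M [-0.0548 -0.0062  0.0112] g 0.9982371214852371
```

step_arm:
  motion:
    - {"x": 0, "y": 0, "z": 0, "wx": 0, "wy": 0, "wz": -0.402, "grip": 1}
    - {"x": 0, "y": 0, "z": 0, "wx": 0, "wy": 0, "wz": -0.402, "grip": 1}
    - {"x": 0, "y": 0, "z": 0, "wx": 0, "wy": 0, "wz": -0.402, "grip": 1}
    - {"x": 0, "y": 0, "z": 0, "wx": 0, "wy": 0, "wz": -0.402, "grip": 1}
    - {"x": 0, "y": 0, "z": 0, "wx": 0, "wy": 0, "wz": -0.402, "grip": 1}
    - {"x": 0, "y": 0, "z": -0.2, "wx": 0, "wy": 0, "wz": -0.402, "grip": 1}
    - {"x": 0, "y": 0, "z": -0.4, "wx": 0, "wy": 0, "wz": -0.402, "grip": 1}
    - {"x": 0, "y": 0, "z": -0.6, "wx": 0, "wy": 0, "wz": -0.402, "grip": 1}
    - {"x": 0, "y": 0, "z": -0.8, "wx": 0, "wy": 0, "wz": -0.402, "grip": 1}
    - {"x": 0, "y": 0, "z": -0.9, "wx": 0, "wy": 0, "wz": -0.402, "grip": 1}

```text
time: 3.85
position: [0.5291, 0.1074, 0.106]
tool_rot: [-2.628, -1.72, -0.0]
wrist_force: [0.5, -0.2, -0.3]
gripper_width: 0.999
```

```bash
python3 st.py;python3 w.py wb2 blue
```

```text
t 3.85 pos [0.5291 0.1074 0.106 ] toolx 66.40116055528215 q [0.1323 0.4152 1.6776 0.0005 1.0488 0.5439] F [ 0.5078 -0.1769 -0.2538] M [-0.0133  0.0539  0.0731] g 0.998540995574188
t 3.85 pos [0.5291 0.1074 0.106 ] toolx 66.40116055528215 q6 0.5439057913249491 F [ 0.5078 -0.1769 -0.2538] g 0.998540995574188
quad OpenCV(4.12.0) /io/opencv/modules/imgproc/src/linefit.cpp:50: error: (-215:Assertion failed) count > 0 in function 'fitLine2D_wods'
```

View pics/wb2.png

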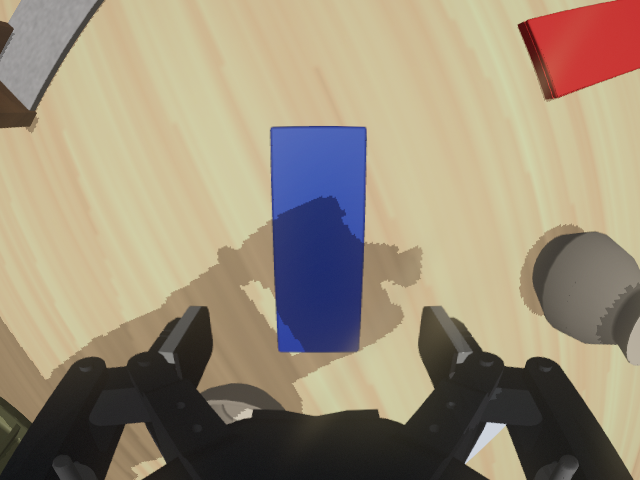

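The blue tile (centre ~(319,240)) is centred between the open pads, and the bowl is clear at lower left. I'll descend and grip.

step_arm:
  motion:
    - {"x": 0, "y": 0, "z": -0.3, "wx": 0, "wy": 0, "wz": 0, "grip": 1}
    - {"x": 0, "y": 0, "z": -0.6, "wx": 0, "wy": 0, "wz": 0, "grip": 1}
    - {"x": 0, "y": 0, "z": -0.85, "wx": 0, "wy": 0, "wz": 0, "grip": 1}
    - {"x": 0, "y": 0, "z": -1, "wx": 0, "wy": 0, "wz": 0, "grip": 0.9}

```text
time: 4.3
position: [0.5285, 0.1076, 0.0042]
tool_rot: [-2.623, -1.726, 0.003]
wrist_force: [-0.2, 0.1, 0.4]
gripper_width: 0.898
```

step_arm:
  force: 50
  motion:
    - {"x": 0, "y": 0, "z": -0.06, "wx": 0, "wy": 0, "wz": 0, "grip": 0.85}
    - {"x": 0, "y": 0, "z": -0.06, "wx": 0, "wy": 0, "wz": 0, "grip": 0.5}
    - {"x": 0, "y": 0, "z": -0.06, "wx": 0, "wy": 0, "wz": 0, "grip": 0.5}
    - {"x": 0, "y": 0, "z": -0.06, "wx": 0, "wy": 0, "wz": 0, "grip": 0.5}
    - {"x": 0, "y": 0, "z": -0.06, "wx": 0, "wy": 0, "wz": 0, "grip": 0.5}

```text
time: 4.8
position: [0.5287, 0.1077, -0.0012]
tool_rot: [-2.623, -1.726, 0.001]
wrist_force: [-0.3, 0.6, 1.8]
gripper_width: 0.688
```

step_arm:
  motion:
    - {"x": 0, "y": 0, "z": 0.3, "wx": 0, "wy": 0, "wz": 0, "grip": 0.5}
    - {"x": 0, "y": 0.1, "z": 0.7, "wx": 0, "wy": 0, "wz": 0, "grip": 0.5}
    - {"x": -0.2, "y": 0.5, "z": 1, "wx": 0, "wy": 0, "wz": -0.04, "grip": 0.5}
    - {"x": -0.4, "y": 1, "z": 1, "wx": 0, "wy": 0, "wz": -0.08, "grip": 0.5}

```text
time: 5.2
position: [0.4927, 0.2017, 0.1026]
tool_rot: [-2.825, -1.374, -0.009]
wrist_force: [0.7, 0.9, -4.3]
gripper_width: 0.685
```

step_arm:
  motion:
    - {"x": -0.2, "y": 0.5, "z": 0.1, "wx": 0, "wy": 0, "wz": -0.04, "grip": 0.5}
    - {"x": -0.4, "y": 1, "z": 0.1, "wx": 0, "wy": 0, "wz": -0.08, "grip": 0.5}

```text
time: 5.4
position: [0.4565, 0.2929, 0.1141]
tool_rot: [2.977, 1.003, 0.013]
wrist_force: [1.3, -0.3, -2.8]
gripper_width: 0.688
```

```bash
python3 st.py
```

```text
t 5.4 pos [0.4565 0.2929 0.1141] toolx 37.24393059953094 q [ 0.5036  0.4052  1.6702 -0.0018  1.0581  1.4253] F [ 1.3211 -0.3222 -2.7565] M [ 0.0278 -0.0182  0.0336] g 0.6877816737804573
```

step_arm:
  motion:
    - {"x": -0.12, "y": 0.35, "z": 0, "wx": 0, "wy": 0, "wz": -0.04, "grip": 0.5}
    - {"x": -0.235, "y": 0.705, "z": -0.1, "wx": 0, "wy": 0, "wz": -0.069, "grip": 0.5}
    - {"x": -0.235, "y": 0.705, "z": -0.2, "wx": 0, "wy": 0, "wz": -0.069, "grip": 0.5}
    - {"x": -0.235, "y": 0.705, "z": -0.2, "wx": 0, "wy": 0, "wz": -0.069, "grip": 0.5}

```text
time: 5.8
position: [0.432, 0.3633, 0.0927]
tool_rot: [3.065, 0.678, 0.009]
wrist_force: [-0.4, -1.7, -3.4]
gripper_width: 0.687
```

```bash
python3 st.py; python3 w.py wp blue '(320,240)' .109
```

```text
t 5.8 pos [0.432  0.3633 0.0927] toolx 24.959885067453822 q [ 0.6363  0.4796  1.617  -0.005   1.0405  1.774 ] F [-0.3967 -1.7384 -3.4459] M [-0.0374  0.0238 -0.0506] g 0.6870261539043631
t 5.8 pos [0.432  0.3633 0.0927] toolx 24.959885067453822 q6 1.774032218012627 F [-0.3967 -1.7384 -3.4459] g 0.6870261539043631
[[397.2, 118.6], [384.1, 413.9], [247.8, 416.5], [225.4, 118.9]] c [0.4475 0.3716 0.109 ] len [123.8311  61.4779 125.1644  57.8622] yaw 25.62148844959458
```

View pics/wp.png

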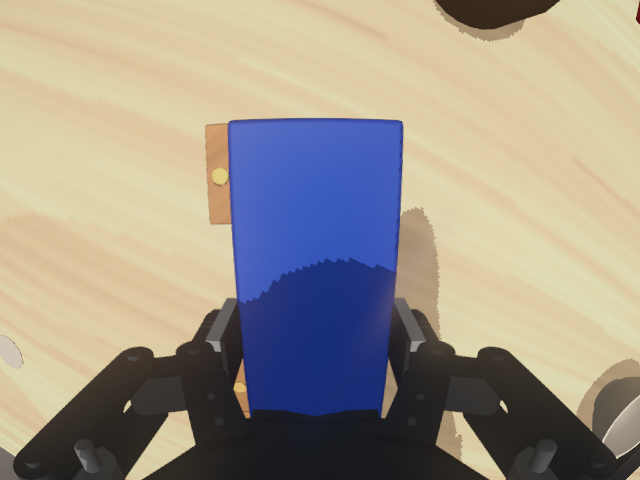

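step_arm:
  motion:
    - {"x": 0.01, "y": 0.0, "z": -0.25, "wx": 0, "wy": 0, "wz": 0, "grip": 0.5}
    - {"x": 0.01, "y": 0, "z": -0.5, "wx": 0, "wy": 0, "wz": 0, "grip": 0.5}
    - {"x": 0.01, "y": 0, "z": -0.7, "wx": 0, "wy": 0, "wz": 0, "grip": 0.5}
    - {"x": 0.01, "y": 0, "z": -0.83, "wx": 0, "wy": 0, "wz": 0, "grip": 0.5}
    - {"x": 0.01, "y": 0, "z": -0.83, "wx": 0, "wy": 0, "wz": 0, "grip": 0.5}

```text
time: 6.35
position: [0.4336, 0.3618, 0.0096]
tool_rot: [3.065, 0.676, 0.007]
wrist_force: [-0.5, 0.4, -3.3]
gripper_width: 0.686
```

```bash
python3 st.py
```

```text
t 6.35 pos [0.4336 0.3618 0.0096] toolx 24.856558495142774 q [ 0.6323  0.608   1.6484 -0.0057  0.8819  1.7729] F [-0.5404  0.3937 -3.3112] M [ 0.0258 -0.0185 -0.038 ] g 0.6859302476869306
```

step_arm:
  motion:
    - {"x": -0.025, "y": -0.01, "z": -0.01, "wx": 0, "wy": 0, "wz": 0, "grip": 0.5}
    - {"x": -0.05, "y": -0.023, "z": -0.02, "wx": 0, "wy": 0, "wz": 0, "grip": 0.5}
    - {"x": -0.05, "y": -0.023, "z": -0.02, "wx": 0, "wy": 0, "wz": 0, "grip": 0.5}

```text
time: 6.65
position: [0.4286, 0.3594, 0.0083]
tool_rot: [3.066, 0.676, 0.009]
wrist_force: [0.6, -1.1, -3.3]
gripper_width: 0.683
```

step_arm:
  motion:
    - {"x": -0.018, "y": -0.008, "z": 0, "wx": 0, "wy": 0, "wz": 0, "grip": 0.5}
    - {"x": -0.018, "y": -0.008, "z": 0, "wx": 0, "wy": 0, "wz": 0, "grip": 0.5}

```text
time: 6.85
position: [0.4279, 0.3593, 0.0094]
tool_rot: [3.067, 0.677, 0.015]
wrist_force: [5.9, 2.8, -5.1]
gripper_width: 0.687
```

step_arm:
  motion:
    - {"x": -0.018, "y": -0.008, "z": 0, "wx": 0, "wy": 0, "wz": 0, "grip": 0.5}
    - {"x": -0.018, "y": -0.008, "z": 0, "wx": 0, "wy": 0, "wz": 0, "grip": 0.5}

```text
time: 7.05
position: [0.4278, 0.3595, 0.0107]
tool_rot: [-3.067, -0.678, -0.023]
wrist_force: [10.5, 4.2, -6.5]
gripper_width: 0.688
```

step_arm:
  motion:
    - {"x": -0.01, "y": 0.03, "z": -0.01, "wx": -0.001, "wy": 0.0045, "wz": 0, "grip": 0.5}
    - {"x": -0.025, "y": 0.063, "z": -0.02, "wx": -0.001, "wy": 0.0045, "wz": 0, "grip": 0.5}
    - {"x": -0.025, "y": 0.063, "z": -0.02, "wx": -0.001, "wy": 0.0045, "wz": 0, "grip": 0.5}

```text
time: 7.35
position: [0.4249, 0.3661, 0.0086]
tool_rot: [-3.067, -0.678, -0.0]
wrist_force: [-1.1, 0.0, -2.5]
gripper_width: 0.685
```

step_arm:
  motion:
    - {"x": -0.008, "y": 0.018, "z": 0, "wx": 0, "wy": 0, "wz": 0, "grip": 0.5}
    - {"x": -0.008, "y": 0.018, "z": 0, "wx": 0, "wy": 0, "wz": 0, "grip": 0.5}

```text
time: 7.55
position: [0.4239, 0.368, 0.0085]
tool_rot: [-3.067, -0.679, 0.0]
wrist_force: [-0.1, -0.3, -3.2]
gripper_width: 0.687
```

```bash
cat >> st.py <<'E'
u=np.array([.9078,.4195]);v=np.array([-u[1],u[0]]);d=s["position"][:2]-np.array([.4225,.3675])
print("jig xy mm",d@u*1e3,d@v*1e3,"F jig",s["wrist_force"][:2]@u,s["wrist_force"][:2]@v,"toolz",R.from_rotvec(s["tool_rot"]).as_matrix()[:,2])
E
python3 st.py
```

```text
t 7.55 pos [0.4239 0.368  0.0085] toolx 24.959511662437755 q [0.6494 0.6052 1.6567 0.0007 0.8797 1.7842] F [-0.1385 -0.2855 -3.2053] M [ 0.0459  0.0832 -0.0032] g 0.686737494101706
jig xy mm 1.4342741510099881 -0.16207654413398925 F jig -0.24544525930539052 -0.20108062505311125 toolz [-0.0003  0.0004 -1.    ]
```

No y contact yet, so I'll continue in +y.

step_arm:
  motion:
    - {"x": -0.008, "y": 0.018, "z": 0, "wx": 0, "wy": 0, "wz": 0, "grip": 0.5}
    - {"x": -0.008, "y": 0.018, "z": 0, "wx": 0, "wy": 0, "wz": 0, "grip": 0.5}

```text
time: 7.75
position: [0.4238, 0.3685, 0.0085]
tool_rot: [3.065, 0.68, 0.0]
wrist_force: [6.0, -12.1, -1.5]
gripper_width: 0.689
```

```bash
python3 st.py
```

```text
t 7.75 pos [0.4238 0.3685 0.0085] toolx 25.027873189785844 q [ 0.6514  0.606   1.6552 -0.0026  0.8812  1.787 ] F [  5.9629 -12.0627  -1.4652] M [-1.9634 -0.9993  0.8596] g 0.6889180982977862
jig xy mm 1.5396720636949246 0.3465738957648759 F jig 0.35280881519370055 -13.451987588621527 toolz [ 0.0006 -0.0021 -1.    ]
```

step_arm:
  motion:
    - {"x": -0.009, "y": -0.004, "z": -0.01, "wx": 0, "wy": 0, "wz": 0, "grip": 0.5}
    - {"x": -0.009, "y": -0.004, "z": -0.02, "wx": 0, "wy": 0, "wz": 0, "grip": 0.5}
    - {"x": -0.009, "y": -0.004, "z": -0.02, "wx": 0, "wy": 0, "wz": 0, "grip": 0.5}

```text
time: 8.05
position: [0.4235, 0.3681, 0.0069]
tool_rot: [3.065, 0.681, 0.003]
wrist_force: [6.1, -3.3, -0.6]
gripper_width: 0.685
```

```bash
python3 st.py
```

```text
t 8.05 pos [0.4235 0.3681 0.0069] toolx 25.039642170083464 q [ 0.6514  0.6074  1.6578 -0.0033  0.8758  1.7872] F [ 6.1301 -3.2968 -0.5706] M [-0.3616 -0.8612  0.3599] g 0.6846215192523346
jig xy mm 1.1611216176070946 0.13943747062003253 F jig 4.181901724235507 -5.564402914862606 toolz [ 0.002  -0.0016 -1.    ]
```

step_arm:
  motion:
    - {"x": 0, "y": 0, "z": 0, "wx": 0, "wy": 0, "wz": 0, "grip": 0.9}
    - {"x": 0, "y": 0, "z": 0, "wx": 0, "wy": 0, "wz": 0, "grip": 0.9}
    - {"x": 0, "y": 0, "z": 0.0, "wx": 0, "wy": 0, "wz": 0, "grip": 1}
    - {"x": 0, "y": 0, "z": 0.3, "wx": 0, "wy": 0, "wz": 0, "grip": 1}
    - {"x": 0, "y": 0, "z": 0.7, "wx": 0, "wy": 0, "wz": 0, "grip": 1}
    - {"x": 0, "y": 0, "z": 1, "wx": 0, "wy": 0, "wz": 0, "grip": 1}
    - {"x": 0, "y": 0, "z": 1, "wx": 0, "wy": 0, "wz": 0, "grip": 1}

```text
time: 8.75
position: [0.4248, 0.3694, 0.1112]
tool_rot: [-3.066, -0.681, -0.012]
wrist_force: [-0.3, 0.3, -0.5]
gripper_width: 1.001
```

```bash
python3 st.py; python3 w.py wr blue '(320,240)' .024
```

```text
t 8.75 pos [0.4248 0.3694 0.1112] toolx 25.048926774373296 q [ 0.6517  0.4503  1.6116 -0.0027  1.0723  1.7865] F [-0.2674  0.2706 -0.4765] M [-0.0201  0.0231 -0.022 ] g 1.001481053911639
jig xy mm 2.876330966317584 0.724530306442219 F jig -0.12919076484507158 0.3578346530848074 toolz [ 0.0073  0.0026 -1.    ]
t 8.75 pos [0.4248 0.3694 0.1112] toolx 25.048926774373296 q6 1.7865447394446647 F [-0.2674  0.2706 -0.4765] g 1.001481053911639
[[364.7, 129.4], [357.2, 356.5], [275.0, 356.5], [266.1, 130.3]] c [0.4237 0.3687 0.024 ] len [158.7989  60.2941 158.1107  60.1588] yaw 25.157867206514936
```

View pics/wr.png

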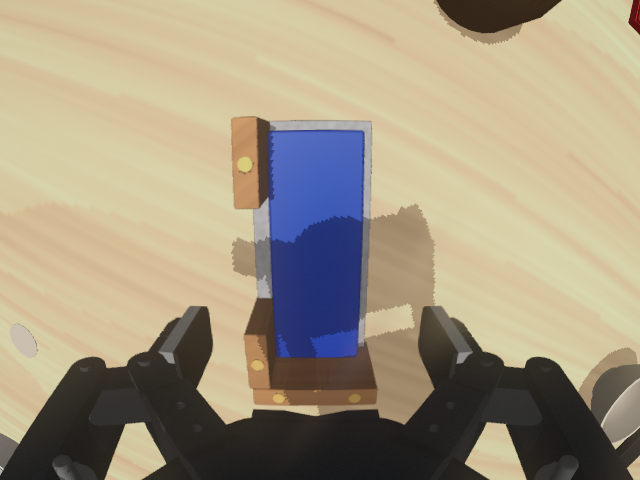

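step_arm:
  motion:
    - {"x": 0.1, "y": -0.5, "z": 0.5, "wx": 0, "wy": 0, "wz": 0.01, "grip": 1}
    - {"x": 0.22, "y": -1, "z": 0.9, "wx": 0, "wy": 0, "wz": 0.02, "grip": 1}

```text
time: 9.0
position: [0.4386, 0.296, 0.174]
tool_rot: [3.042, 0.782, 0.002]
wrist_force: [0.6, -0.8, 0.9]
gripper_width: 1.001
```

step_arm:
  motion:
    - {"x": 0.1, "y": -0.5, "z": 0, "wx": 0, "wy": 0, "wz": 0.01, "grip": 1}
    - {"x": 0.22, "y": -1, "z": 0, "wx": 0, "wy": 0, "wz": 0.02, "grip": 1}

```text
time: 9.2
position: [0.4596, 0.1974, 0.1736]
tool_rot: [3.015, 0.881, 0.002]
wrist_force: [1.3, 0.4, -0.6]
gripper_width: 1.001
```

step_arm:
  motion:
    - {"x": 0.1, "y": -0.5, "z": 0, "wx": 0, "wy": 0, "wz": 0.01, "grip": 1}
    - {"x": 0.22, "y": -1, "z": 0, "wx": 0, "wy": 0, "wz": 0.02, "grip": 1}

```text
time: 9.4
position: [0.4801, 0.0992, 0.1726]
tool_rot: [2.985, 0.978, -0.001]
wrist_force: [0.4, 1.1, 0.1]
gripper_width: 1.001
```

step_arm:
  motion:
    - {"x": 0.1, "y": -0.5, "z": 0, "wx": 0, "wy": 0, "wz": 0, "grip": 1}
    - {"x": 0.22, "y": -1, "z": 0, "wx": 0, "wy": 0, "wz": 0, "grip": 1}

```text
time: 9.6
position: [0.5007, 0.0013, 0.1714]
tool_rot: [-2.985, -0.978, 0.003]
wrist_force: [1.5, 0.7, 0.6]
gripper_width: 1.002
```

```bash
python3 st.py
```

```text
t 9.6 pos [0.5007 0.0013 0.1714] toolx 36.28394131984043 q [-0.0705  0.2518  1.7288 -0.0003  1.1631  0.8672] F [1.4752 0.6897 0.5566] M [ 0.0385 -0.0071  0.0071] g 1.0015505060068217
jig xy mm -82.67213796010167 -365.2515791004043 F jig 1.62854055842425 0.007283335212831532 toolz [-0.0021 -0.0002 -1.    ]
```

step_arm:
  motion:
    - {"x": 0.22, "y": -0.5, "z": 0, "wx": 0, "wy": 0, "wz": 0, "grip": 1}
    - {"x": 0.4, "y": -1, "z": 0, "wx": 0, "wy": 0, "wz": 0, "grip": 1}
    - {"x": 0.4, "y": -1, "z": 0, "wx": 0, "wy": 0, "wz": -0.008, "grip": 1}

```text
time: 9.9
position: [0.541, -0.1027, 0.1698]
tool_rot: [-2.998, -0.934, 0.006]
wrist_force: [0.5, 0.6, -0.1]
gripper_width: 1.002
```

step_arm:
  motion:
    - {"x": 0.03, "y": -0.48, "z": -0.3, "wx": 0, "wy": 0, "wz": 0, "grip": 1}
    - {"x": 0.05, "y": -0.48, "z": -0.6, "wx": 0, "wy": 0, "wz": 0, "grip": 1}
    - {"x": 0.05, "y": -0.48, "z": -0.6, "wx": 0, "wy": 0, "wz": 0, "grip": 1}

```text
time: 10.2
position: [0.5435, -0.1508, 0.1046]
tool_rot: [-2.994, -0.93, 0.017]
wrist_force: [-1.1, -0.0, 0.3]
gripper_width: 0.998
```

```bash
python3 st.py; python3 w.py ww white '(320,240)'
```

```text
t 10.2 pos [ 0.5435 -0.1508  0.1046] toolx 34.50369548600859 q [-0.335   0.4709  1.5983 -0.0014  1.0851  0.6343] F [-1.1109 -0.0091  0.2575] M [ 0.0218 -0.0157  0.0245] g 0.9982188091880126
jig xy mm -107.54612853856068 -521.2601223410975 F jig -1.0122628761057992 0.45772456809893297 toolz [-0.0123  0.003  -0.9999]
t 10.2 pos [ 0.5435 -0.1508  0.1046] toolx 34.50369548600859 q6 0.6342968785905257 F [-1.1109 -0.0091  0.2575] g 0.9982188091880126
[[364.8, 118.5], [356.6, 347.5], [274.5, 347.5], [263.9, 118.5]] c [ 0.5461 -0.1474  0.016 ] len [159.0707  60.0083 159.4765  61.4115] yaw 34.694534486748864
```

View pics/ww.png

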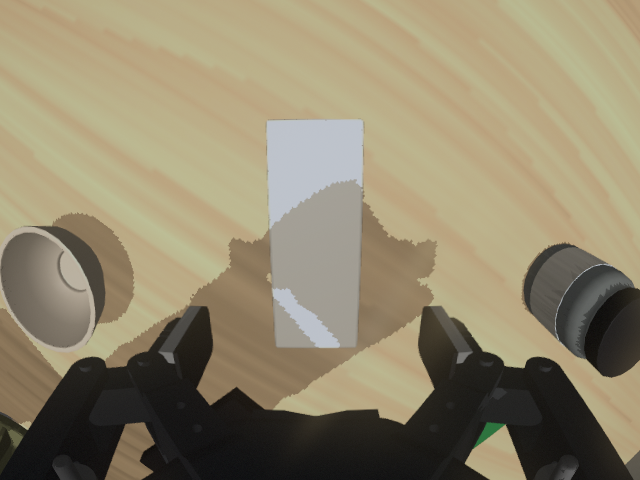

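Run:
```python
from h import *
z=np.load("ww.npz");pose=(z["p"],z["r"])
A=plane("top",[(466,216),(327,317),(318,184),(172,214)],.1);print(A[0],plane("top",[(324,317)],.055),plane("top",[(318,184)],.115),plane("top",[(176,214)],.1))
B=plane("wrist",[(632,330)],.1,pose);print("jar cap wrist",B)
for P in (A[0],B[0],plane("top",[(324,317)],.055)[0]):
    d=P[:2]-[.5461,-.1474];t=np.radians(34.7);print("tool-frame dx,dy",d@[np.cos(t),np.sin(t)],d@[-np.sin(t),np.cos(t)])
```

```text
[ 0.6304 -0.325   0.1   ] [[ 0.414  -0.0026  0.055 ]] [[0.7079 0.0036 0.115 ]] [[0.6508 0.3234 0.1   ]]
jar cap wrist [[ 0.6332 -0.3264  0.1   ]]
tool-frame dx,dy -0.0317921884199575 -0.19402047612488488
tool-frame dx,dy -0.03029681687602384 -0.19670342188863746
tool-frame dx,dy -0.026196137213795614 0.19424333720569703
```

step_arm:
  motion:
    - {"x": 0.025, "y": 0.035, "z": -0.3, "wx": -0.001, "wy": -0.004, "wz": 0.001, "grip": 1}
    - {"x": 0.025, "y": 0.035, "z": -0.6, "wx": -0.001, "wy": -0.004, "wz": 0.001, "grip": 1}
    - {"x": 0.025, "y": 0.035, "z": -0.85, "wx": -0.001, "wy": -0.004, "wz": 0.001, "grip": 1}
    - {"x": 0.025, "y": 0.035, "z": -1, "wx": -0.001, "wy": -0.004, "wz": 0.001, "grip": 0.9}

```text
time: 10.65
position: [0.5473, -0.1453, 0.0074]
tool_rot: [2.996, 0.939, 0.004]
wrist_force: [-0.6, -0.6, -0.1]
gripper_width: 0.9
```

step_arm:
  force: 50
  motion:
    - {"x": 0, "y": 0, "z": -0.05, "wx": 0, "wy": 0, "wz": 0, "grip": 0.85}
    - {"x": 0, "y": 0, "z": -0.05, "wx": 0, "wy": 0, "wz": 0, "grip": 0.5}
    - {"x": 0, "y": 0, "z": -0.05, "wx": 0, "wy": 0, "wz": 0, "grip": 0.5}
    - {"x": 0, "y": 0, "z": -0.05, "wx": 0, "wy": 0, "wz": 0, "grip": 0.5}
    - {"x": 0, "y": 0, "z": -0.05, "wx": 0, "wy": 0, "wz": 0, "grip": 0.5}

```text
time: 11.15
position: [0.5479, -0.1453, 0.0036]
tool_rot: [2.995, 0.939, 0.007]
wrist_force: [-0.2, 3.2, 7.0]
gripper_width: 0.681
```

```bash
python3 st.py
```

```text
t 11.15 pos [ 0.5479 -0.1453  0.0036] toolx 34.81551483354393 q [-0.324   0.6209  1.6444  0.0005  0.8713  0.6388] F [-0.199   3.1931  6.9649] M [ 0.4892  0.2707 -0.0088] g 0.6812292207873827
jig xy mm -101.24168263864765 -518.1443584261227 F jig 1.1588935748196716 2.9821673074529524 toolz [ 0.0049 -0.0012 -1.    ]
```

step_arm:
  motion:
    - {"x": 0, "y": 0, "z": 0.2, "wx": 0, "wy": 0, "wz": 0, "grip": 0.5}
    - {"x": 0, "y": 0, "z": 0.6, "wx": 0, "wy": 0, "wz": 0, "grip": 0.5}
    - {"x": 0, "y": 0, "z": 1, "wx": 0, "wy": 0, "wz": 0, "grip": 0.5}
    - {"x": 0, "y": 0, "z": 1, "wx": 0, "wy": 0, "wz": 0, "grip": 0.5}

```text
time: 11.55
position: [0.5502, -0.1461, 0.1093]
tool_rot: [2.99, 0.937, 0.018]
wrist_force: [0.3, -0.0, -2.1]
gripper_width: 0.679
```

```bash
python3 st.py; python3 w.py ww2 white '(320,240)' .116
```

```text
t 11.55 pos [ 0.5502 -0.1461  0.1093] toolx 34.81572043362437 q [-0.324   0.4622  1.5989  0.0004  1.0665  0.639 ] F [ 0.3085 -0.0468 -2.1379] M [ 0.0315 -0.0526  0.0422] g 0.6794738033536891
jig xy mm -99.51093498415769 -519.8212951481212 F jig 0.26038039741277913 -0.1718868174701631 toolz [ 0.0134 -0.0041 -0.9999]
t 11.55 pos [ 0.5502 -0.1461  0.1093] toolx 34.81572043362437 q6 0.6389792828606843 F [ 0.3085 -0.0468 -2.1379] g 0.6794738033536891
[[398.7, 126.2], [381.3, 409.5], [250.1, 410.9], [227.8, 127.8]] c [ 0.5611 -0.1378  0.116 ] len [127.4074  62.8458 127.0877  62.1598] yaw 35.14873653935507
```

View pics/ww2.png

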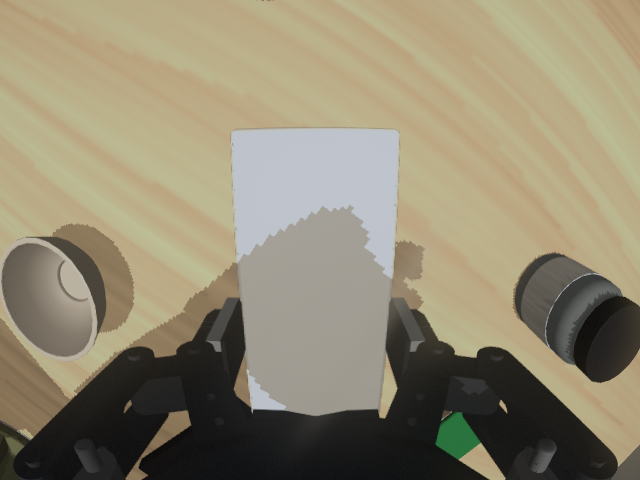

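step_arm:
  motion:
    - {"x": -0.1, "y": 0.5, "z": 0, "wx": 0.001, "wy": 0.0027, "wz": -0.005, "grip": 0.5}
    - {"x": -0.22, "y": 1, "z": 0, "wx": 0.001, "wy": 0.0027, "wz": -0.01, "grip": 0.5}

```text
time: 11.8
position: [0.5266, -0.047, 0.1052]
tool_rot: [-3.013, -0.888, 0.0]
wrist_force: [1.4, 1.1, -2.5]
gripper_width: 0.684
```

step_arm:
  motion:
    - {"x": -0.1, "y": 0.5, "z": 0, "wx": 0, "wy": 0, "wz": -0.005, "grip": 0.5}
    - {"x": -0.22, "y": 1, "z": 0, "wx": 0, "wy": 0, "wz": -0.01, "grip": 0.5}

```text
time: 12.0
position: [0.5039, 0.0515, 0.1039]
tool_rot: [-3.027, -0.838, 0.003]
wrist_force: [0.7, 0.3, -1.9]
gripper_width: 0.681
```

step_arm:
  motion:
    - {"x": -0.1, "y": 0.5, "z": 0, "wx": 0, "wy": 0, "wz": -0.005, "grip": 0.5}
    - {"x": -0.22, "y": 1, "z": 0, "wx": 0, "wy": 0, "wz": -0.01, "grip": 0.5}

```text
time: 12.2
position: [0.4815, 0.149, 0.1027]
tool_rot: [-3.04, -0.789, 0.007]
wrist_force: [1.8, -0.0, -2.6]
gripper_width: 0.688
```

step_arm:
  motion:
    - {"x": -0.1, "y": 0.5, "z": 0, "wx": 0, "wy": 0, "wz": -0.005, "grip": 0.5}
    - {"x": -0.22, "y": 1, "z": 0, "wx": 0, "wy": 0, "wz": -0.01, "grip": 0.5}

```text
time: 12.4
position: [0.4591, 0.2464, 0.1014]
tool_rot: [-3.053, -0.74, 0.01]
wrist_force: [2.3, -0.3, -3.0]
gripper_width: 0.687
```

```bash
sed -i 's/\[.9078,.4195\]/[.9063,.4226]/; s/\[.4225,.3675\]/[.4233,.3680]/' st.py; python3 st.py
```

```text
t 12.4 pos [0.4591 0.2464 0.1014] toolx 27.24898344727798 q [0.4214 0.3876 1.7304 0.0021 1.0295 1.5156] F [ 2.2961 -0.2523 -2.9512] M [ 0.0225 -0.0336  0.0096] g 0.6866077765459516
jig xy mm -18.903850176156283 -125.34021543736004 F jig 1.974349996564753 -1.1989990545107752 toolz [-0.0061 -0.0008 -1.    ]
```

step_arm:
  motion:
    - {"x": -0.1, "y": 0.45, "z": 0, "wx": 0, "wy": -0.003, "wz": -0.01, "grip": 0.5}
    - {"x": -0.19, "y": 0.9, "z": 0, "wx": 0, "wy": -0.003, "wz": -0.0125, "grip": 0.5}
    - {"x": -0.19, "y": 0.95, "z": 0, "wx": 0, "wy": -0.003, "wz": -0.0125, "grip": 0.5}

```text
time: 12.7
position: [0.4381, 0.3451, 0.1]
tool_rot: [3.064, 0.686, 0.002]
wrist_force: [0.8, -0.6, -2.1]
gripper_width: 0.684
```

step_arm:
  motion:
    - {"x": -0.03, "y": 0.2, "z": -0.2, "wx": 0, "wy": 0, "wz": 0, "grip": 0.5}
    - {"x": -0.03, "y": 0.2, "z": -0.4, "wx": 0, "wy": 0, "wz": 0, "grip": 0.5}
    - {"x": -0.03, "y": 0.2, "z": -0.4, "wx": 0, "wy": 0, "wz": 0, "grip": 0.5}

```text
time: 13.0
position: [0.4334, 0.3638, 0.0564]
tool_rot: [3.061, 0.686, -0.007]
wrist_force: [-0.4, 0.1, -2.3]
gripper_width: 0.684
```

```bash
python3 st.py
```

```text
t 13.0 pos [0.4334 0.3638 0.0564] toolx 25.251651803114 q [ 0.6345  0.5393  1.6246 -0.0025  0.9834  1.7659] F [-0.39    0.1485 -2.3245] M [-0.0103 -0.0177  0.0311] g 0.6842486663802625
jig xy mm 7.353384295510333 -8.104012732632599 F jig -0.29072314570843544 0.29941317918843285 toolz [-0.0033 -0.0051 -1.    ]
```

step_arm:
  motion:
    - {"x": 0.02, "y": 0.01, "z": -0.15, "wx": 0.0015, "wy": -0.002, "wz": -0.001, "grip": 0.5}
    - {"x": 0.02, "y": 0.01, "z": -0.26, "wx": 0.0015, "wy": -0.002, "wz": -0.001, "grip": 0.5}
    - {"x": 0.02, "y": 0.01, "z": -0.26, "wx": 0.0015, "wy": -0.002, "wz": -0.001, "grip": 0.5}

```text
time: 13.3
position: [0.435, 0.3637, 0.0292]
tool_rot: [3.065, 0.68, 0.0]
wrist_force: [-0.1, 1.3, -2.6]
gripper_width: 0.681
```

step_arm:
  motion:
    - {"x": -0.025, "y": -0.01, "z": 0, "wx": 0, "wy": 0, "wz": 0, "grip": 0.5}
    - {"x": -0.036, "y": -0.017, "z": 0, "wx": 0, "wy": 0, "wz": 0, "grip": 0.5}
    - {"x": -0.036, "y": -0.017, "z": 0, "wx": 0, "wy": 0, "wz": 0, "grip": 0.5}

```text
time: 13.6
position: [0.4314, 0.3621, 0.0299]
tool_rot: [3.065, 0.68, 0.001]
wrist_force: [-0.6, -0.8, -2.4]
gripper_width: 0.682
```

```bash
python3 st.py
```

```text
t 13.6 pos [0.4314 0.3621 0.0299] toolx 25.029307382543525 q [ 0.6341  0.5733  1.646  -0.0026  0.9221  1.7696] F [-0.5939 -0.8246 -2.3742] M [ 0.0512  0.0178 -0.048 ] g 0.681963586860448
jig xy mm 4.8495860602347145 -8.822211656650182 F jig -0.8867169915080702 -0.4963435319182975 toolz [ 0.0013 -0.0016 -1.    ]
```

step_arm:
  motion:
    - {"x": -0.018, "y": -0.008, "z": 0, "wx": 0, "wy": 0, "wz": 0, "grip": 0.5}
    - {"x": -0.018, "y": -0.008, "z": 0, "wx": 0, "wy": 0, "wz": 0, "grip": 0.5}

```text
time: 13.8
position: [0.4301, 0.3616, 0.0306]
tool_rot: [3.066, 0.681, 0.004]
wrist_force: [2.4, 2.5, -2.5]
gripper_width: 0.685
```

step_arm:
  motion:
    - {"x": -0.014, "y": -0.006, "z": 0, "wx": 0, "wy": 0, "wz": 0, "grip": 0.5}
    - {"x": -0.014, "y": -0.006, "z": 0, "wx": 0, "wy": 0, "wz": 0, "grip": 0.5}

```text
time: 14.0
position: [0.43, 0.3616, 0.0315]
tool_rot: [-3.067, -0.681, -0.011]
wrist_force: [8.3, 3.4, -3.4]
gripper_width: 0.682
```

```bash
python3 st.py
```

```text
t 14.0 pos [0.43   0.3616 0.0315] toolx 25.05147784487761 q [ 0.6352  0.5656  1.6542 -0.0033  0.9153  1.7708] F [ 8.2534  3.3832 -3.3641] M [ 0.627  -1.5179  0.1712] g 0.6818999947482415
jig xy mm 3.3926779737010544 -8.59221544171863 F jig 8.909829220214538 -0.4216598524781685 toolz [ 0.0068  0.0017 -1.    ]
```

step_arm:
  motion:
    - {"x": -0.015, "y": 0.03, "z": -0.01, "wx": 0, "wy": 0.002, "wz": 0, "grip": 0.5}
    - {"x": -0.03, "y": 0.065, "z": -0.02, "wx": 0, "wy": 0.002, "wz": 0, "grip": 0.5}
    - {"x": -0.03, "y": 0.065, "z": -0.02, "wx": 0, "wy": 0.002, "wz": 0, "grip": 0.5}

```text
time: 14.3
position: [0.4268, 0.3686, 0.0294]
tool_rot: [-3.065, -0.682, -0.001]
wrist_force: [1.2, 1.5, -2.0]
gripper_width: 0.681
```

step_arm:
  motion:
    - {"x": -0.01, "y": 0.02, "z": 0, "wx": 0, "wy": 0, "wz": 0, "grip": 0.5}
    - {"x": -0.01, "y": 0.02, "z": 0, "wx": 0, "wy": 0, "wz": 0, "grip": 0.5}

```text
time: 14.5
position: [0.4262, 0.3696, 0.0294]
tool_rot: [3.066, 0.683, 0.002]
wrist_force: [6.6, -9.5, -0.9]
gripper_width: 0.683
```

```bash
python3 st.py
```

```text
t 14.5 pos [0.4262 0.3696 0.0294] toolx 25.099848308278524 q [ 0.6499  0.5755  1.6437 -0.0011  0.9216  1.7832] F [ 6.5634 -9.4809 -0.8518] M [-1.5449 -1.042   0.1946] g 0.6829129812449906
jig xy mm 3.362868265284126 0.25065774795899254 F jig 1.9417681792776929 -11.36617774232834 toolz [ 0.0011 -0.0002 -1.    ]
```

Both contacts are felt. I'll press -x once more while lowering onto blue, then release.

step_arm:
  motion:
    - {"x": -0.009, "y": -0.004, "z": -0.01, "wx": 0, "wy": 0, "wz": 0, "grip": 0.5}
    - {"x": -0.009, "y": -0.004, "z": -0.02, "wx": 0, "wy": 0, "wz": 0, "grip": 0.5}
    - {"x": -0.009, "y": -0.004, "z": -0.02, "wx": 0, "wy": 0, "wz": 0, "grip": 0.5}

```text
time: 14.8
position: [0.4263, 0.3696, 0.0281]
tool_rot: [-3.066, -0.683, -0.006]
wrist_force: [7.2, -0.4, 0.4]
gripper_width: 0.683
```

```bash
python3 st.py
```

```text
t 14.8 pos [0.4263 0.3696 0.0281] toolx 25.10638252159802 q [ 0.6499  0.5765  1.646  -0.0019  0.9158  1.7837] F [ 7.1552 -0.4371  0.3598] M [-0.0374 -1.0956  0.1817] g 0.6826769569603677
jig xy mm 3.3736316335485887 0.14044383648041908 F jig 6.30004853099769 -3.419924153832549 toolz [ 0.0035  0.0008 -1.    ]
```

step_arm:
  motion:
    - {"x": 0, "y": 0, "z": -0.003, "wx": 0, "wy": 0, "wz": 0, "grip": 0.9}
    - {"x": 0, "y": 0, "z": -0.003, "wx": 0, "wy": 0, "wz": 0, "grip": 0.9}
    - {"x": 0, "y": 0, "z": 0.0, "wx": 0, "wy": 0, "wz": 0, "grip": 1}
    - {"x": 0, "y": 0, "z": 0.3, "wx": 0, "wy": 0, "wz": 0, "grip": 1}
    - {"x": 0, "y": 0, "z": 0.7, "wx": 0, "wy": 0, "wz": 0, "grip": 1}
    - {"x": 0, "y": 0, "z": 0.9, "wx": 0, "wy": 0, "wz": 0, "grip": 1}
    - {"x": 0, "y": 0, "z": 0.9, "wx": 0, "wy": 0, "wz": 0, "grip": 1}

```text
time: 15.5
position: [0.4272, 0.3704, 0.1212]
tool_rot: [-3.064, -0.682, -0.013]
wrist_force: [0.1, -0.0, 0.5]
gripper_width: 0.999
```

```bash
python3 st.py; python3 w.py wr2 white '(320,240)' .040
```

```text
t 15.5 pos [0.4272 0.3704 0.1212] toolx 25.111905656448652 q [ 0.6501  0.442   1.5975 -0.0015  1.0939  1.7834] F [ 0.1265 -0.0435  0.4915] M [-0.0075 -0.0123  0.0137] g 0.9990675414988195
jig xy mm 4.550515240883584 0.534342631379014 F jig 0.09624451372459808 -0.09285179043422098 toolz [ 0.0075  0.0039 -1.    ]
t 15.5 pos [0.4272 0.3704 0.1212] toolx 25.111905656448652 q6 1.7833508772648625 F [ 0.1265 -0.0435  0.4915] g 0.9990675414988195
[[371.4, 123.3], [355.6, 364.5], [274.1, 364.5], [265.1, 130.3]] c [0.4257 0.3692 0.04  ] len [165.4791  58.8191 161.0448  63.3408] yaw 24.306997577192703
```

View pics/wr2.png

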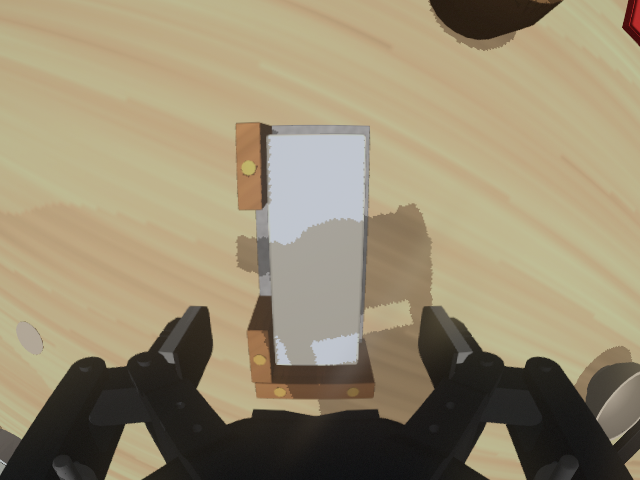

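step_arm:
  motion:
    - {"x": 0.1, "y": -0.3, "z": 0.4, "wx": 0, "wy": 0, "wz": -0.02, "grip": 1}
    - {"x": 0.2, "y": -1, "z": 0.6, "wx": 0, "wy": 0, "wz": -0.04, "grip": 1}
    - {"x": 0.2, "y": -1, "z": 0.6, "wx": 0, "wy": 0, "wz": -0.06, "grip": 1}

```text
time: 15.85
position: [0.4467, 0.2676, 0.1793]
tool_rot: [-3.118, -0.386, -0.008]
wrist_force: [1.0, 0.2, -0.6]
gripper_width: 0.999
```

step_arm:
  motion:
    - {"x": 0.1, "y": -0.5, "z": 0, "wx": 0, "wy": 0, "wz": -0.03, "grip": 1}
    - {"x": 0.2, "y": -1, "z": 0, "wx": 0, "wy": 0, "wz": -0.06, "grip": 1}

```text
time: 16.05
position: [0.4653, 0.1703, 0.1781]
tool_rot: [3.14, 0.087, 0.006]
wrist_force: [0.3, -0.9, 0.2]
gripper_width: 1.0
```

step_arm:
  motion:
    - {"x": 0, "y": -0.5, "z": 0, "wx": 0, "wy": 0, "wz": -0.03, "grip": 1}
    - {"x": 0.1, "y": -1, "z": 0, "wx": 0, "wy": 0, "wz": -0.05, "grip": 1}

```text
time: 16.25
position: [0.4736, 0.0709, 0.1767]
tool_rot: [3.136, -0.165, 0.001]
wrist_force: [1.2, -0.1, 0.3]
gripper_width: 1.005
```

step_arm:
  motion:
    - {"x": 0, "y": -0.5, "z": 0, "wx": 0, "wy": 0, "wz": -0.01, "grip": 1}
    - {"x": 0, "y": -1, "z": 0, "wx": 0, "wy": 0, "wz": -0.01, "grip": 1}

```text
time: 16.45
position: [0.4727, -0.0291, 0.1753]
tool_rot: [3.133, -0.216, -0.002]
wrist_force: [0.2, 0.8, 0.6]
gripper_width: 0.999
```

step_arm:
  motion:
    - {"x": -0.1, "y": -0.5, "z": 0, "wx": 0, "wy": 0, "wz": 0, "grip": 1}
    - {"x": -0.2, "y": -1, "z": 0, "wx": 0, "wy": 0, "wz": 0, "grip": 1}

```text
time: 16.65
position: [0.4522, -0.1269, 0.1738]
tool_rot: [3.134, -0.216, -0.006]
wrist_force: [0.8, -0.2, -0.2]
gripper_width: 0.998
```

step_arm:
  motion:
    - {"x": -0.1, "y": -0.5, "z": 0, "wx": 0, "wy": 0, "wz": 0, "grip": 1}
    - {"x": -0.2, "y": -1, "z": 0, "wx": 0, "wy": 0, "wz": 0, "grip": 1}

```text
time: 16.85
position: [0.4317, -0.2246, 0.1724]
tool_rot: [-3.133, 0.216, 0.009]
wrist_force: [0.6, 1.2, 0.1]
gripper_width: 1.002
```

```bash
python3 st.py
```

```text
t 16.85 pos [ 0.4317 -0.2246  0.1724] toolx -7.893003823674279 q [-0.5541  0.2225  1.763  -0.0023  1.1617  1.1554] F [0.5533 1.191  0.0885] M [-0.0149 -0.0938  0.0048] g 1.0018520925222076
jig xy mm -242.843684494541 -540.6625669918695 F jig 1.004774003122899 0.8455874640774829 toolz [-0.0059  0.0012 -1.    ]
```

step_arm:
  motion:
    - {"x": 0, "y": -0.5, "z": 0, "wx": 0, "wy": -0.002, "wz": 0.002, "grip": 1}
    - {"x": 0.02, "y": -1, "z": -0.2, "wx": 0, "wy": -0.002, "wz": 0.002, "grip": 1}

```text
time: 17.05
position: [0.433, -0.3222, 0.1546]
tool_rot: [-3.134, 0.207, -0.003]
wrist_force: [0.7, 0.1, 0.2]
gripper_width: 0.991
```

step_arm:
  motion:
    - {"x": 0.01, "y": -0.38, "z": -0.3, "wx": 0, "wy": 0, "wz": 0, "grip": 1}
    - {"x": 0.02, "y": -0.38, "z": -0.5, "wx": 0, "wy": 0, "wz": 0, "grip": 1}
    - {"x": 0.02, "y": -0.38, "z": -0.5, "wx": 0, "wy": 0, "wz": 0, "grip": 1}

```text
time: 17.35
position: [0.4332, -0.3595, 0.1002]
tool_rot: [-3.129, 0.209, 0.006]
wrist_force: [1.2, 0.6, -0.6]
gripper_width: 1.001
```

```bash
python3 st.py; python3 w.py wg green '(320,240)'
```

```text
t 17.35 pos [ 0.4332 -0.3595  0.1002] toolx -7.6501183841584375 q [-0.7583  0.4715  1.6092  0.0016  1.0672  0.9452] F [ 1.2242  0.6109 -0.5571] M [ 0.0098  0.0503 -0.0136] g 1.0014716277822604
jig xy mm -298.42460906806485 -663.4881969524898 F jig 1.367654103875721 0.036368544857253604 toolz [-0.0037  0.0055 -1.    ]
t 17.35 pos [ 0.4332 -0.3595  0.1002] toolx 352.3498816158416 q6 0.9452460415795241 F [ 1.2242  0.6109 -0.5571] g 1.0014716277822604
[[365.4, 121.9], [358.4, 329.5], [232.5, 367.5], [305.5, 120.4]] c [ 0.4372 -0.3576  0.016 ] len [138.7329  98.5083 182.8375  35.8164] yaw 162.06890424090022
```

View pics/wg.png

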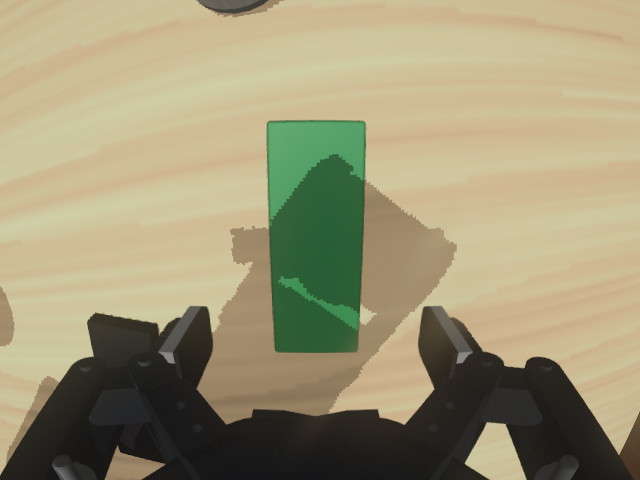

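Run:
```python
from h import *
z=np.load("wg.npz");pose=(z["p"],z["r"])
W=plane("wrist",[(267,121.5),(365.5,121.5),(358,352),(275,352)],.016,pose);print(W.mean(0),np.linalg.norm(W-np.roll(W,-1,0),axis=1));d=W[0]+W[1]-W[2]-W[3];print(np.degrees(np.arctan2(d[1],d[0])))
```

```text
[ 0.436  -0.3601  0.016 ] [0.0589 0.158  0.0598 0.1581]
-7.622944914356056
```

step_arm:
  motion:
    - {"x": 0.025, "y": -0.005, "z": -0.3, "wx": -0.0015, "wy": -0.001, "wz": 0, "grip": 1}
    - {"x": 0.025, "y": -0.005, "z": -0.6, "wx": -0.0015, "wy": -0.001, "wz": 0, "grip": 1}
    - {"x": 0.025, "y": -0.005, "z": -0.85, "wx": -0.0015, "wy": -0.001, "wz": 0, "grip": 1}
    - {"x": 0.025, "y": -0.005, "z": -0.98, "wx": -0.0015, "wy": -0.001, "wz": 0, "grip": 0.9}
    - {"x": 0.025, "y": -0.005, "z": -0.98, "wx": -0.0015, "wy": -0.001, "wz": 0, "grip": 0.85}

```text
time: 17.9
position: [0.4366, -0.359, 0.004]
tool_rot: [3.135, -0.207, 0.001]
wrist_force: [0.4, -0.8, 0.5]
gripper_width: 0.852
```

```bash
python3 st.py
```

```text
t 17.9 pos [ 0.4366 -0.359   0.004 ] toolx -7.540215043655166 q [-0.7531  0.6193  1.6458  0.0003  0.876   0.9491] F [ 0.4225 -0.7589  0.5457] M [-0.0229  0.0002  0.0155] g 0.8523840105589798
jig xy mm -295.2042884898531 -664.5369049045896 F jig 0.062146989977071576 -0.8663436004680585 toolz [ 0.0005 -0.0001 -1.    ]
```

step_arm:
  force: 50
  motion:
    - {"x": 0, "y": -0.01, "z": -0.045, "wx": 0, "wy": 0, "wz": 0, "grip": 0.8}
    - {"x": 0, "y": -0.01, "z": -0.045, "wx": 0, "wy": 0, "wz": 0, "grip": 0.5}
    - {"x": 0, "y": -0.01, "z": -0.045, "wx": 0, "wy": 0, "wz": 0, "grip": 0.5}
    - {"x": 0, "y": -0.01, "z": -0.045, "wx": 0, "wy": 0, "wz": 0, "grip": 0.5}
    - {"x": 0, "y": -0.01, "z": -0.045, "wx": 0, "wy": 0, "wz": 0, "grip": 0.5}

```text
time: 18.4
position: [0.4371, -0.3604, 0.0007]
tool_rot: [3.134, -0.206, 0.003]
wrist_force: [-0.8, 1.1, 7.4]
gripper_width: 0.685
```

```bash
python3 st.py
```

```text
t 18.4 pos [ 0.4371 -0.3604  0.0007] toolx -7.540543231008831 q [-0.7543  0.6263  1.6437  0.0004  0.8691  0.9478] F [-0.7657  1.0719  7.3779] M [0.3141 0.0978 0.0636] g 0.6846995754378121
jig xy mm -295.3105801624639 -666.0347630871532 F jig -0.24093521710386046 1.295061402490908 toolz [ 0.0019 -0.0014 -1.    ]
```

step_arm:
  motion:
    - {"x": 0, "y": 0, "z": 0.2, "wx": 0, "wy": 0, "wz": 0, "grip": 0.5}
    - {"x": 0, "y": 0, "z": 0.6, "wx": 0, "wy": 0, "wz": 0, "grip": 0.5}
    - {"x": 0, "y": 0.1, "z": 1, "wx": 0, "wy": 0, "wz": 0, "grip": 0.5}
    - {"x": 0, "y": 0.3, "z": 1, "wx": 0, "wy": 0, "wz": 0, "grip": 0.5}

```text
time: 18.8
position: [0.4387, -0.3324, 0.1062]
tool_rot: [3.128, -0.208, 0.014]
wrist_force: [0.1, 1.1, -3.1]
gripper_width: 0.684
```

```bash
python3 st.py; python3 w.py wg2 green '(320,240)' .116
```

```text
t 18.8 pos [ 0.4387 -0.3324  0.1062] toolx -7.60372748037805 q [-0.7149  0.4303  1.6548  0.0001  1.0453  0.9886] F [ 0.0886  1.0885 -3.1236] M [ 0.0181 -0.0577 -0.0174] g 0.6840357708751174
jig xy mm -281.9706207447099 -641.2646139152756 F jig 0.5403018864495301 0.949019437330617 toolz [ 0.0086 -0.0073 -0.9999]
t 18.8 pos [ 0.4387 -0.3324  0.1062] toolx 352.39627251962196 q6 0.9885752337985464 F [ 0.0886  1.0885 -3.1236] g 0.6840357708751174
quad cannot reshape array of size 10 into shape (4,2)
```

View pics/wg2.png

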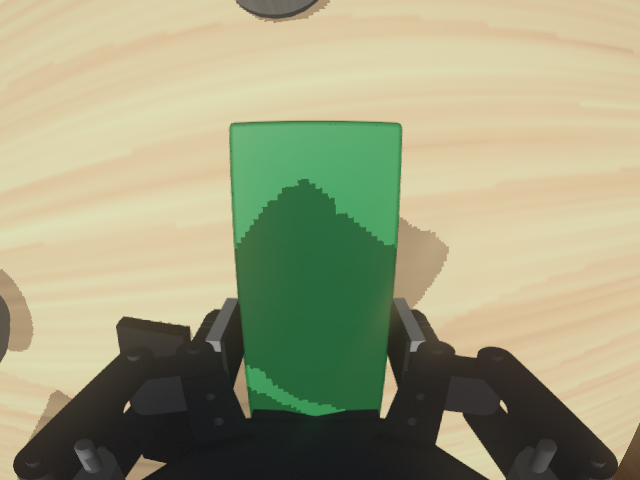

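step_arm:
  motion:
    - {"x": 0.1, "y": 0.5, "z": 0.15, "wx": 0.0023, "wy": 0.0027, "wz": 0, "grip": 0.5}
    - {"x": 0.2, "y": 1, "z": 0.3, "wx": 0.0023, "wy": 0.0027, "wz": 0, "grip": 0.5}

```text
time: 19.05
position: [0.4557, -0.2361, 0.131]
tool_rot: [-3.131, 0.209, 0.007]
wrist_force: [1.5, -0.1, -1.5]
gripper_width: 0.688
```

step_arm:
  motion:
    - {"x": 0.1, "y": 0.5, "z": 0, "wx": 0, "wy": 0, "wz": 0, "grip": 0.5}
    - {"x": 0.2, "y": 1, "z": 0, "wx": 0, "wy": 0, "wz": 0, "grip": 0.5}

```text
time: 19.25
position: [0.4751, -0.1371, 0.1314]
tool_rot: [-3.131, 0.21, 0.006]
wrist_force: [1.0, -0.3, -2.2]
gripper_width: 0.681
```

step_arm:
  motion:
    - {"x": 0, "y": 0.5, "z": 0, "wx": 0, "wy": 0, "wz": 0.03, "grip": 0.5}
    - {"x": 0, "y": 1, "z": 0, "wx": 0, "wy": 0, "wz": 0.06, "grip": 0.5}

```text
time: 19.45
position: [0.4747, -0.0369, 0.1315]
tool_rot: [-3.137, -0.091, 0.007]
wrist_force: [1.2, 0.2, -2.4]
gripper_width: 0.683
```

step_arm:
  motion:
    - {"x": 0, "y": 0.5, "z": 0, "wx": 0, "wy": 0, "wz": 0.03, "grip": 0.5}
    - {"x": 0, "y": 1, "z": 0, "wx": 0, "wy": 0, "wz": 0.06, "grip": 0.5}

```text
time: 19.65
position: [0.4741, 0.0631, 0.1316]
tool_rot: [-3.114, -0.392, 0.007]
wrist_force: [-0.0, -0.1, -1.5]
gripper_width: 0.685
```

step_arm:
  motion:
    - {"x": -0.1, "y": 0.5, "z": 0, "wx": 0, "wy": 0, "wz": 0.03, "grip": 0.5}
    - {"x": -0.2, "y": 1, "z": 0, "wx": 0, "wy": 0, "wz": 0.06, "grip": 0.5}

```text
time: 19.85
position: [0.454, 0.161, 0.1315]
tool_rot: [-3.062, -0.69, 0.008]
wrist_force: [1.3, -0.6, -2.1]
gripper_width: 0.685
```

```bash
python3 st.py
```

```text
t 19.85 pos [0.454  0.161  0.1315] toolx 25.387102399996326 q [0.2634 0.2648 1.8164 0.0031 1.0654 1.3896] F [ 1.3352 -0.5926 -2.1485] M [-0.0183 -0.0366 -0.0189] g 0.6846588954421345
jig xy mm -59.61030860523145 -200.5603139307659 F jig 0.9596762313829408 -1.1013510238084776 toolz [-0.0055  0.0014 -1.    ]
```

step_arm:
  motion:
    - {"x": -0.05, "y": 0.5, "z": -0.1, "wx": 0, "wy": -0.002, "wz": -0.002, "grip": 0.5}
    - {"x": -0.1, "y": 1, "z": -0.2, "wx": 0, "wy": -0.002, "wz": -0.002, "grip": 0.5}

```text
time: 20.05
position: [0.4437, 0.2587, 0.1125]
tool_rot: [-3.066, -0.681, -0.003]
wrist_force: [0.5, 0.4, -1.7]
gripper_width: 0.684
```

step_arm:
  motion:
    - {"x": -0.05, "y": 0.5, "z": -0.1, "wx": 0, "wy": 0, "wz": 0, "grip": 0.5}
    - {"x": -0.1, "y": 1, "z": -0.2, "wx": 0, "wy": 0, "wz": 0, "grip": 0.5}
    - {"x": -0.1, "y": 1, "z": -0.2, "wx": 0, "wy": 0, "wz": 0, "grip": 0.5}

```text
time: 20.35
position: [0.4319, 0.3626, 0.091]
tool_rot: [-3.064, -0.687, -0.001]
wrist_force: [1.0, -0.3, -1.6]
gripper_width: 0.683
```

```bash
python3 st.py
```

```text
t 20.35 pos [0.4319 0.3626 0.091 ] toolx 25.284847713703556 q [0.6331 0.4825 1.6173 0.0011 1.0407 1.762 ] F [ 0.9892 -0.2992 -1.5926] M [-0.0277  0.0195  0.0244] g 0.6828388538368931
jig xy mm 5.55836579750981 -8.515718053559922 F jig 0.7700167105176846 -0.6892235749454652 toolz [ 0.0003  0.0013 -1.    ]
```

step_arm:
  motion:
    - {"x": 0.02, "y": 0.01, "z": -0.2, "wx": 0, "wy": 0, "wz": -0.001, "grip": 0.5}
    - {"x": 0.02, "y": 0.01, "z": -0.38, "wx": 0, "wy": 0, "wz": -0.001, "grip": 0.5}
    - {"x": 0.02, "y": 0.01, "z": -0.47, "wx": 0, "wy": 0, "wz": -0.001, "grip": 0.5}
    - {"x": 0.02, "y": 0.01, "z": -0.47, "wx": 0, "wy": 0, "wz": -0.001, "grip": 0.5}

```text
time: 20.75
position: [0.4335, 0.3629, 0.043]
tool_rot: [-3.066, -0.682, 0.002]
wrist_force: [0.5, -0.2, -1.9]
gripper_width: 0.686
```

```bash
python3 st.py
```

```text
t 20.75 pos [0.4335 0.3629 0.043 ] toolx 25.088561646207506 q [0.6319 0.5569 1.6345 0.0011 0.9515 1.7642] F [ 0.4947 -0.1577 -1.8792] M [ 0.0281 -0.0662  0.0098] g 0.6864622810200832
jig xy mm 7.102222343685532 -8.915392621077036 F jig 0.38172633235730075 -0.35196394155257177 toolz [-0.0016 -0.0001 -1.    ]
```

Now -x by about 4 mm, then in small steps until contact (expected at a jig x of about 1.8 mm).

step_arm:
  motion:
    - {"x": -0.02, "y": -0.009, "z": 0, "wx": 0, "wy": 0, "wz": 0, "grip": 0.5}
    - {"x": -0.038, "y": -0.018, "z": 0, "wx": 0, "wy": 0, "wz": 0, "grip": 0.5}
    - {"x": -0.038, "y": -0.018, "z": 0, "wx": 0, "wy": 0, "wz": 0, "grip": 0.5}

```text
time: 21.05
position: [0.4298, 0.3611, 0.0438]
tool_rot: [-3.066, -0.682, 0.001]
wrist_force: [0.6, 0.4, -3.0]
gripper_width: 0.685
```

step_arm:
  motion:
    - {"x": -0.018, "y": -0.008, "z": 0, "wx": 0, "wy": 0, "wz": 0, "grip": 0.5}
    - {"x": -0.018, "y": -0.008, "z": 0, "wx": 0, "wy": 0, "wz": 0, "grip": 0.5}

```text
time: 21.25
position: [0.4281, 0.3604, 0.0443]
tool_rot: [-3.066, -0.682, -0.001]
wrist_force: [0.8, 1.0, -3.0]
gripper_width: 0.685
```

```bash
python3 st.py
```

```text
t 21.25 pos [0.4281 0.3604 0.0443] toolx 25.086238450927727 q [0.6339 0.5436 1.6528 0.001  0.9444 1.7663] F [ 0.792   1.0436 -2.9876] M [ 0.099  -0.1801  0.0271] g 0.6854832900714711
jig xy mm 1.153582697989557 -8.919494151040055 F jig 1.158770618130045 0.6110840901713506 toolz [ 0.0002  0.0012 -1.    ]
```

step_arm:
  motion:
    - {"x": -0.014, "y": -0.006, "z": 0, "wx": 0, "wy": 0, "wz": 0, "grip": 0.5}
    - {"x": -0.014, "y": -0.006, "z": 0, "wx": 0, "wy": 0, "wz": 0, "grip": 0.5}

```text
time: 21.45
position: [0.428, 0.3605, 0.0452]
tool_rot: [-3.064, -0.682, -0.007]
wrist_force: [7.6, 3.7, -4.3]
gripper_width: 0.685
```

```bash
python3 st.py
```

```text
t 21.45 pos [0.428  0.3605 0.0452] toolx 25.100702628394732 q [0.6343 0.5402 1.6556 0.0005 0.9406 1.7667] F [ 7.6227  3.7141 -4.2746] M [ 0.6187 -1.4163  0.1523] g 0.6853003952847606
jig xy mm 1.1119092697798165 -8.806792461043846 F jig 8.478020268115031 0.14474530997423862 toolz [ 0.0039  0.0034 -1.    ]
```

Contact in x. Now +y.

step_arm:
  motion:
    - {"x": -0.015, "y": 0.03, "z": -0.01, "wx": 0.001, "wy": 0.0015, "wz": 0, "grip": 0.5}
    - {"x": -0.032, "y": 0.067, "z": -0.02, "wx": 0.001, "wy": 0.0015, "wz": 0, "grip": 0.5}
    - {"x": -0.032, "y": 0.067, "z": -0.02, "wx": 0.001, "wy": 0.0015, "wz": 0, "grip": 0.5}

```text
time: 21.75
position: [0.4247, 0.3677, 0.0431]
tool_rot: [-3.06, -0.682, -0.001]
wrist_force: [1.6, 1.8, -2.0]
gripper_width: 0.681
```

step_arm:
  motion:
    - {"x": -0.01, "y": 0.02, "z": 0, "wx": 0, "wy": 0, "wz": 0, "grip": 0.5}
    - {"x": -0.01, "y": 0.02, "z": 0, "wx": 0, "wy": 0, "wz": 0, "grip": 0.5}

```text
time: 21.95
position: [0.4242, 0.3687, 0.0431]
tool_rot: [-3.062, -0.683, -0.002]
wrist_force: [5.9, -8.8, -1.1]
gripper_width: 0.681
```

```bash
python3 st.py
```

```text
t 21.95 pos [0.4242 0.3687 0.0431] toolx 25.1667517703303 q [0.6488 0.5487 1.6476 0.0043 0.9423 1.7778] F [ 5.908  -8.7717 -1.0901] M [-1.4977 -1.0773  0.4682] g 0.6805544388342938
jig xy mm 1.1469092616846506 0.24709768813007202 F jig 1.6474558909015014 -10.446507759054779 toolz [ 0.0003  0.0046 -1.    ]
```

step_arm:
  motion:
    - {"x": -0.008, "y": -0.003, "z": -0.01, "wx": -0.0015, "wy": 0, "wz": 0, "grip": 0.5}
    - {"x": -0.009, "y": -0.004, "z": -0.023, "wx": -0.0015, "wy": 0, "wz": 0, "grip": 0.5}
    - {"x": -0.009, "y": -0.004, "z": -0.023, "wx": -0.0015, "wy": 0, "wz": 0, "grip": 0.5}

```text
time: 22.25
position: [0.4242, 0.3686, 0.0414]
tool_rot: [-3.066, -0.685, -0.004]
wrist_force: [6.1, 0.8, 0.5]
gripper_width: 0.684
```

```bash
python3 st.py
```

```text
t 22.25 pos [0.4242 0.3686 0.0414] toolx 25.187019402983477 q [ 0.6506  0.5517  1.6478 -0.0013  0.9397  1.7825] F [6.0836 0.7506 0.543 ] M [-0.1197 -1.0335  0.2205] g 0.6843164251005149
jig xy mm 1.071948024560579 0.11242205361148444 F jig 5.830797474835691 -1.890638766677367 toolz [ 0.0025  0.0006 -1.    ]
```

step_arm:
  motion:
    - {"x": 0, "y": 0, "z": -0.003, "wx": 0, "wy": 0, "wz": 0, "grip": 0.9}
    - {"x": 0, "y": 0, "z": -0.003, "wx": 0, "wy": 0, "wz": 0, "grip": 0.9}
    - {"x": 0, "y": 0, "z": 0.0, "wx": 0, "wy": 0, "wz": 0, "grip": 1}
    - {"x": 0, "y": 0, "z": 0.3, "wx": 0, "wy": 0, "wz": 0, "grip": 1}
    - {"x": 0, "y": 0, "z": 0.7, "wx": 0, "wy": 0, "wz": 0, "grip": 1}
    - {"x": 0, "y": 0, "z": 0.9, "wx": 0, "wy": 0, "wz": 0, "grip": 1}
    - {"x": 0, "y": 0, "z": 0.9, "wx": 0, "wy": 0, "wz": 0, "grip": 1}

```text
time: 22.95
position: [0.4251, 0.3694, 0.1345]
tool_rot: [-3.064, -0.685, -0.011]
wrist_force: [1.0, -0.0, -0.1]
gripper_width: 0.999
```

```bash
python3 st.py; python3 w.py wr3 green '(320,240)' .056
python3 - <<'E'
from h import *
for n in ("top","side"):
    im=camera(n); cv2.imwrite(f"pics/{n}1.png",im[:,:,::-1])
s=cv2.imread("pics/side1.png");cv2.imwrite("pics/side1c.png",cv2.resize(s[145:230,155:255],None,fx=7,fy=7,interpolation=cv2.INTER_CUBIC))
E
```

```text
t 22.95 pos [0.4251 0.3694 0.1345] toolx 25.19192780299771 q [ 0.6508  0.4214  1.593  -0.0011  1.1199  1.7824] F [ 1.048  -0.0262 -0.1415] M [0.0068 0.0135 0.0056] g 0.9985959393703329
jig xy mm 2.183695362153321 0.48699510139426616 F jig 0.9387563588381981 -0.4666777644374456 toolz [ 0.0065  0.0037 -1.    ]
t 22.95 pos [0.4251 0.3694 0.1345] toolx 25.19192780299771 q6 1.7823604531990322 F [ 1.048  -0.0262 -0.1415] g 0.9985959393703329
[[366.8, 135.6], [357.7, 368.1], [275.7, 358.3], [267.0, 190.6]] c [0.4151 0.3639 0.056 ] len [159.2975  59.0497 117.5231  67.7723] yaw 25.35867863968383
```

View pics/wr3.png

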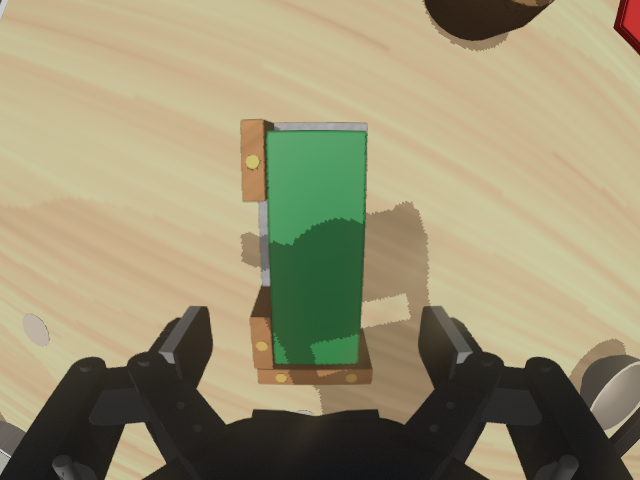

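View pics/side1c.png

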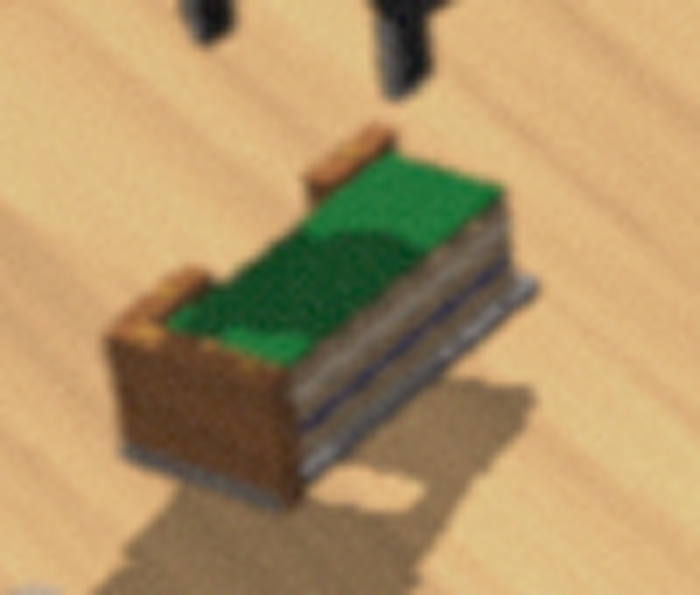

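The stack looks seated in both views: green sits flush at the fences, and the side view shows the layers green, white, blue. There is time left, so I'll confirm with a light shut-finger push on the +x end and then on the -y side.

step_arm:
  motion:
    - {"x": 0.5, "y": 0.23, "z": 0, "wx": -0.001, "wy": 0.002, "wz": 0, "grip": 0}
    - {"x": 0.96, "y": 0.44, "z": 0, "wx": -0.001, "wy": 0.002, "wz": 0, "grip": 0}
    - {"x": 0.98, "y": 0.45, "z": 0, "wx": -0.001, "wy": 0.002, "wz": 0, "grip": 0}
    - {"x": 0.98, "y": 0.45, "z": -0.2, "wx": -0.001, "wy": 0.002, "wz": 0, "grip": 0}
    - {"x": 0.98, "y": 0.45, "z": -0.5, "wx": -0.001, "wy": 0.002, "wz": 0, "grip": 0}
    - {"x": 0.98, "y": 0.45, "z": -0.5, "wx": -0.001, "wy": 0.002, "wz": 0, "grip": 0}

```text
time: 23.7
position: [0.5194, 0.4117, 0.0749]
tool_rot: [3.06, 0.684, -0.022]
wrist_force: [-0.2, -0.2, 0.2]
gripper_width: -0.002
```

```bash
python3 st.py; python3 w.py wq green
```

```text
t 23.7 pos [0.5194 0.4117 0.0749] toolx 25.188341003600996 q [0.6149 0.7079 1.2931 0.0002 1.1557 1.746 ] F [-0.1905 -0.2376  0.2   ] M [ 0.0084 -0.0409 -0.0023] g -0.0021806502642310807
jig xy mm 105.61218758088746 -0.9991991931618192 F jig -0.2730799535833131 -0.1348465729517968 toolz [-0.0124 -0.0086 -0.9999]
t 23.7 pos [0.5194 0.4117 0.0749] toolx 25.188341003600996 q6 1.7460219030724093 F [-0.1905 -0.2376  0.2   ] g -0.0021806502642310807
quad max() iterable argument is empty
```

View pics/wq.png

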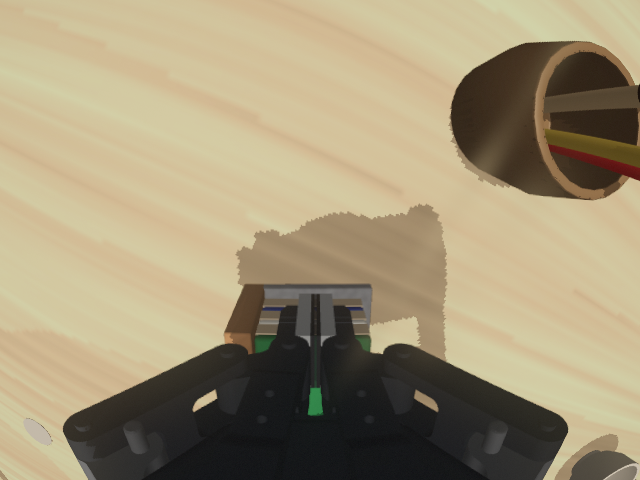

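step_arm:
  motion:
    - {"x": 0, "y": 0, "z": -0.2, "wx": -0.0027, "wy": -0.004, "wz": 0, "grip": 0}
    - {"x": 0, "y": 0, "z": -0.4, "wx": -0.0027, "wy": -0.004, "wz": 0, "grip": 0}
    - {"x": 0, "y": 0, "z": -0.58, "wx": -0.0027, "wy": -0.004, "wz": 0, "grip": 0}
    - {"x": 0, "y": 0, "z": -0.6, "wx": -0.0027, "wy": -0.004, "wz": 0, "grip": 0}

```text
time: 24.15
position: [0.5197, 0.412, 0.0163]
tool_rot: [3.05, 0.681, -0.004]
wrist_force: [0.1, 0.1, 0.2]
gripper_width: 0.0
```

step_arm:
  motion:
    - {"x": -0.05, "y": -0.02, "z": 0, "wx": 0, "wy": 0, "wz": 0, "grip": 0}
    - {"x": -0.09, "y": -0.042, "z": 0, "wx": 0, "wy": 0, "wz": 0, "grip": 0}
    - {"x": -0.09, "y": -0.042, "z": 0, "wx": 0, "wy": 0, "wz": 0, "grip": 0}

```text
time: 24.45
position: [0.5105, 0.4078, 0.0174]
tool_rot: [3.05, 0.682, -0.003]
wrist_force: [-0.4, 0.5, 0.4]
gripper_width: 0.001
```

```bash
python3 st.py
```

```text
t 24.45 pos [0.5105 0.4078 0.0174] toolx 25.194379197424624 q [ 0.6233  0.7609  1.353  -0.0161  1.0356  1.7626] F [-0.4403  0.5169  0.4277] M [-0.0202  0.0295  0.0301] g 0.0014831783353466397
jig xy mm 95.85731792674645 -0.7296351038007312 F jig -0.1805639048214693 0.6545075070617979 toolz [ 0.0017 -0.0159 -0.9999]
```

step_arm:
  motion:
    - {"x": -0.018, "y": -0.009, "z": -0.04, "wx": 0.005, "wy": 0, "wz": 0, "grip": 0}
    - {"x": -0.027, "y": -0.013, "z": -0.04, "wx": 0.005, "wy": 0, "wz": 0, "grip": 0}
    - {"x": -0.027, "y": -0.013, "z": -0.04, "wx": 0.005, "wy": 0, "wz": 0, "grip": 0}

```text
time: 24.75
position: [0.5082, 0.4063, 0.0138]
tool_rot: [3.066, 0.685, 0.004]
wrist_force: [3.2, -2.7, 1.5]
gripper_width: -0.0
```

step_arm:
  motion:
    - {"x": -0.018, "y": -0.008, "z": 0, "wx": 0, "wy": 0, "wz": 0, "grip": 0}
    - {"x": -0.018, "y": -0.008, "z": 0, "wx": 0, "wy": 0, "wz": 0, "grip": 0}

```text
time: 24.95
position: [0.5073, 0.406, 0.0145]
tool_rot: [-3.066, -0.684, -0.008]
wrist_force: [6.7, 1.1, 1.3]
gripper_width: 0.004
```

```bash
python3 st.py
```

```text
t 24.95 pos [0.5073 0.406  0.0145] toolx 25.164057605796895 q [ 0.6191  0.7516  1.3777 -0.0018  1.0072  1.7516] F [6.6659 1.1048 1.3345] M [ 0.2698 -0.8939 -0.0485] g 0.004198986742707469
jig xy mm 92.1820676842539 -1.1113611263830827 F jig 6.508215130479171 -1.8157871120356066 toolz [ 0.005   0.0017 -1.    ]
```

step_arm:
  motion:
    - {"x": -0.018, "y": -0.008, "z": -0.005, "wx": 0, "wy": 0.002, "wz": 0, "grip": 0}
    - {"x": -0.018, "y": -0.008, "z": -0.005, "wx": 0, "wy": 0.002, "wz": 0, "grip": 0}

```text
time: 25.15
position: [0.5072, 0.406, 0.015]
tool_rot: [-3.062, -0.683, -0.006]
wrist_force: [12.3, 5.4, -1.2]
gripper_width: 0.001
```

```bash
python3 st.py
```

```text
t 25.15 pos [0.5072 0.406  0.015 ] toolx 25.141158655398083 q [0.6179 0.7507 1.3778 0.0025 1.008  1.7486] F [12.3045  5.409  -1.177 ] M [ 0.7558 -1.7006 -0.0292] g 0.00149098593109405
jig xy mm 92.10485905293407 -0.9710541974883857 F jig 13.43743651441749 -0.29773823682258627 toolz [ 0.0029  0.0046 -1.    ]
```

step_arm:
  motion:
    - {"x": 0.09, "y": 0.042, "z": 0, "wx": 0, "wy": 0, "wz": 0, "grip": 0}
    - {"x": 0.11, "y": 0.05, "z": 0.3, "wx": -0.0015, "wy": 0, "wz": 0, "grip": 0}
    - {"x": 0.11, "y": 0.05, "z": 0.7, "wx": -0.0015, "wy": 0, "wz": 0, "grip": 0}
    - {"x": 0.11, "y": 0.05, "z": 0.8, "wx": -0.0015, "wy": 0, "wz": 0, "grip": 0}

```text
time: 25.55
position: [0.5193, 0.4121, 0.0995]
tool_rot: [-3.065, -0.684, -0.012]
wrist_force: [-0.2, 0.7, 0.6]
gripper_width: -0.002
```

step_arm:
  motion:
    - {"x": -0.35, "y": -0.5, "z": 0, "wx": 0, "wy": 0, "wz": 0, "grip": 0}
    - {"x": -0.68, "y": -0.97, "z": 0, "wx": 0, "wy": 0, "wz": 0, "grip": 0}
    - {"x": -0.68, "y": -0.97, "z": 0, "wx": 0, "wy": 0, "wz": 0, "grip": 0}

```text
time: 25.85
position: [0.4485, 0.3124, 0.0986]
tool_rot: [-3.066, -0.683, -0.007]
wrist_force: [0.9, 0.6, 0.4]
gripper_width: -0.002
```

```bash
python3 st.py
```

```text
t 25.85 pos [0.4485 0.3124 0.0986] toolx 25.119374921223546 q [ 0.5418  0.4364  1.6664 -0.001   1.0342  1.6747] F [0.9409 0.5598 0.4109] M [-0.0345  0.035   0.0395] g -0.0024702012017913193
jig xy mm -0.6902108022059477 -61.018643863495114 F jig 1.089353108837233 0.10970217002601662 toolz [ 0.0044  0.0016 -1.    ]
```

step_arm:
  motion:
    - {"x": 0, "y": 0, "z": -0.3, "wx": 0, "wy": 0.001, "wz": 0, "grip": 0}
    - {"x": 0, "y": 0, "z": -0.6, "wx": 0, "wy": 0.001, "wz": 0, "grip": 0}
    - {"x": 0, "y": 0, "z": -0.84, "wx": 0, "wy": 0.001, "wz": 0, "grip": 0}
    - {"x": 0, "y": 0, "z": -0.84, "wx": 0, "wy": 0.001, "wz": 0, "grip": 0}

```text
time: 26.25
position: [0.4467, 0.3115, 0.0116]
tool_rot: [3.066, 0.683, -0.006]
wrist_force: [-0.3, 0.1, 0.7]
gripper_width: -0.001
```

step_arm:
  motion:
    - {"x": -0.025, "y": 0.05, "z": 0, "wx": 0, "wy": 0, "wz": 0, "grip": 0}
    - {"x": -0.05, "y": 0.11, "z": 0, "wx": 0, "wy": 0, "wz": 0, "grip": 0}
    - {"x": -0.05, "y": 0.11, "z": 0, "wx": 0, "wy": 0, "wz": 0, "grip": 0}

```text
time: 26.55
position: [0.4433, 0.3218, 0.014]
tool_rot: [3.064, 0.683, -0.002]
wrist_force: [5.6, -20.4, 13.2]
gripper_width: -0.001
```

```bash
python3 st.py
```

```text
t 26.55 pos [0.4433 0.3218 0.014 ] toolx 25.118008743220184 q [ 0.5618  0.5736  1.6945 -0.0023  0.8753  1.6957] F [  5.6112 -20.4472  13.1837] M [-2.4815 -0.5448  0.0943] g -0.0013684127374517404
jig xy mm -1.458811424435328 -50.34443516932217 F jig -3.55549631222582 -20.902572447139214 toolz [-0.0006 -0.0025 -1.    ]
```

step_arm:
  motion:
    - {"x": 0.02, "y": -0.05, "z": 0, "wx": 0, "wy": 0, "wz": 0, "grip": 0}
    - {"x": 0.06, "y": -0.13, "z": 0, "wx": 0, "wy": 0, "wz": 0, "grip": 0}
    - {"x": 0.06, "y": -0.13, "z": 0.4, "wx": 0, "wy": 0, "wz": 0, "grip": 0}
    - {"x": 0.06, "y": -0.13, "z": 0.8, "wx": 0, "wy": 0, "wz": 0, "grip": 0}
    - {"x": 0.06, "y": -0.13, "z": 0.8, "wx": 0, "wy": 0, "wz": 0, "grip": 0}

```text
time: 27.05
position: [0.4514, 0.31, 0.0996]
tool_rot: [-3.066, -0.683, -0.011]
wrist_force: [0.1, 0.4, -0.5]
gripper_width: 0.002
```

```bash
python3 st.py; python3 w.py wq2 green
python3 - <<'E'
from h import *
im=camera("side"); cv2.imwrite("pics/side2c.png",cv2.resize(im[145:230,155:255,::-1],None,fx=7,fy=7,interpolation=cv2.INTER_CUBIC))
E
```

```text
t 27.05 pos [0.4514 0.31   0.0996] toolx 25.122494702151794 q [ 0.5357  0.4358  1.6644 -0.0019  1.0342  1.6689] F [ 0.1145  0.3883 -0.5176] M [-0.0351  0.0114  0.014 ] g 0.0016370698039012048
jig xy mm 0.9347193779444158 -64.41754994670231 F jig 0.26786637706822175 0.30355347773643065 toolz [ 0.0069  0.0022 -1.    ]
t 27.05 pos [0.4514 0.31   0.0996] toolx 25.122494702151794 q6 1.6689197315737931 F [ 0.1145  0.3883 -0.5176] g 0.0016370698039012048
[[243.9, 126.9], [257.4, 363.5], [166.5, 363.5], [137.5, 135.2]] c [0.4146 0.38   0.016 ] len [164.8949  72.8907 169.4969  71.5357] yaw 25.073774691114323
```

View pics/wq2.png

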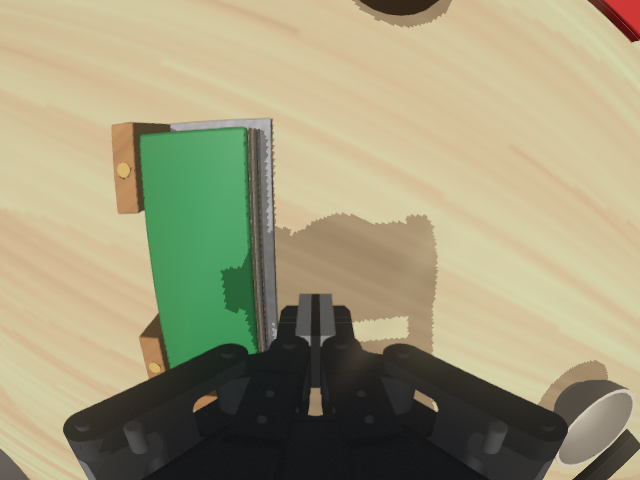

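View pics/side2c.png

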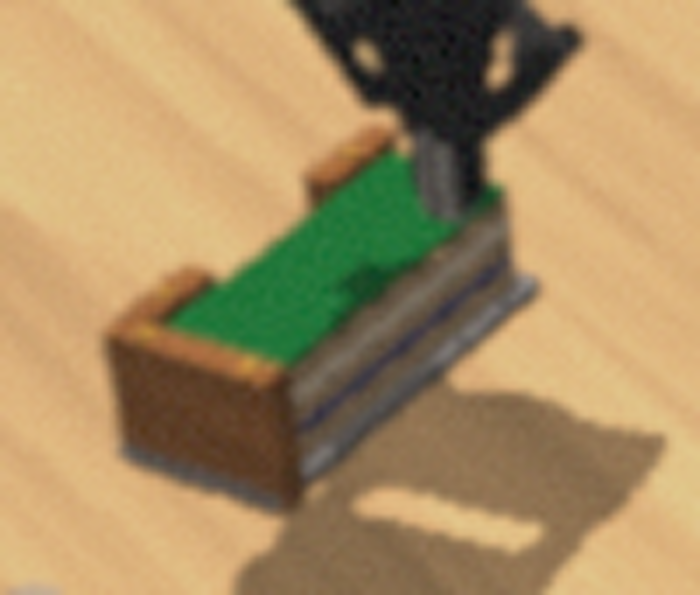

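Run:
```python
import cv2; im=cv2.imread("pics/wq2.png"); cv2.imwrite("pics/wq2c.png",cv2.resize(im[110:250,225:285],None,fx=8,fy=4,interpolation=cv2.INTER_NEAREST))
```

```text
(no output)
```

View pics/wq2c.png

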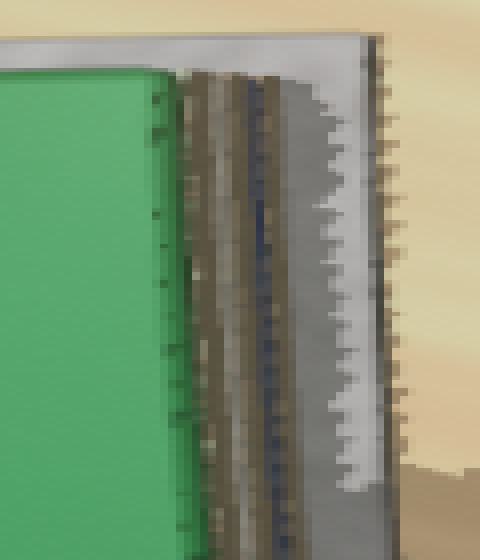

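Run:
```python
from h import *
z=np.load("wq2.npz");pose=(z["p"],z["r"]);u=np.array([.9063,.4226]);v=np.array([-u[1],u[0]])
for n,x,h in (("green top",190,.056),("white top",215,.040),("blue top",250,.024),("blue bottom",287,.008),("plate y=-37",372,.008)):
    p=plane("wrist",[(225+x/8-.5,160)],h,pose)[0]; print(n,(p[:2]-[.4233,.3680])@v*1e3)
```

```text
green top -30.610534198182126
white top -29.475706580455316
blue top -29.35489619498531
blue bottom -29.767092451957716
plate y=-37 -36.50313280410936
```

Run:
```python
from cell import *
print(job_done(), read_state()["time"])
```

```text
the job is handed in; nothing more can be done
the job is handed in; nothing more can be done
```

The three tiles are stacked in the jig, blue at the bottom, white on it and green on top, and I handed the job in at about 27 s of the 72 s. `job_done()` gives no verdict, so what follows rests on my own checks.

**How each tile was placed:** I gripped each one across its width, pushed it along -x and then +y until the wrist force showed fence contact (about 8–13 N), and lowered it before letting go. The pots and jars were not touched.

**Last checks that agreed:**
- **End fence:** a shut-finger push on the stack's +x end met a rigid stop at 13 N.
- **Long fence:** in the last wrist picture the three tiles' -y edges lie at -30.6 mm (green), -29.5 mm (white) and -29.4 to -29.8 mm (blue). They should be at -30 mm.
- **Squareness:** green's length is at 25.07°, against about 25.0° for the jig.

**What went wrong or disagreed:**
- **The -y push:** the same shut-finger push on the -y side met contact early, at 21 N sideways with 13 N upward. I think the gripper's linkage touched the top edge of the stack. I backed off, and the pictures taken afterwards showed nothing shifted.
- **Automatic edge fits:** a few failed or came out distorted in shadow, so I picked those corners by hand.

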